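# Lay out the glass rods on the rod rests for flame work

### The arm

A 6-joint arm with a two-finger parallel gripper is mounted at the origin on the work surface. World frame = base frame: x ahead of the robot, y to its left, z up, the work surface at z = 0. Lengths are in mm, angles in rad, forces in N, time in s.
With the tool pointing down it reaches from about 400 to 925 mm from the base axis. Payload 12.5 kg.
Tool frame: the origin (TCP) lies on the centre line of the jaws, within the pads' length; the fingertips stand 19 mm ahead of it and the grasp point (between the pads) is the TCP; y points along the fingers, x is the direction in which the jaws open and shut, and the axes are right-handed (so a half turn about y gives the same grasp; the last joint's range is limited). The gripper opens to 95 mm and grips with 3 to 60 N. Pads are 20 mm wide; open, the fingers measure 119 mm over their backs; the gripper's body (75 mm by 180 mm) begins 59 mm behind the grasp point.
Start: joints at [1.192, 0.491, 1.559, -0, 1.092, -0.106], TCP at [168.375, 601.909, 233.661] pointing down, gripper open.
Joint ranges: [-3.1, 3.1], [-0.84, 2.19], [0.05, 2.79], [-1.13, 4.28], [0.06, 2.93], [-2.69, 2.69]. Speed limits (rad/s): [2.22, 2.22, 2.79, 3.14, 3.14, 3.14].

### API

Orientations are given as [roll, pitch, yaw] about the fixed x, y, z axes, in that order (R = Rz(yaw) Ry(pitch) Rx(roll)).
In Python, from cell import env gives the robot as it stands. The module is installed in compiled form; this text tells all that it offers.
- The arm moves only by the tool move_arm, never from a script. Its argument "rows" is a list of rows, each an object of numbers: "tx", "ty", "tz": the shift along the tool's x, y, z in cm; "rx", "ry", "rz": the turn, a rotation vector about the tool's x, y, z in rad; "grip": the opening in per cent of the stroke, from 0 (shut) to 100 (fully open). In form: [{"tx": .., "ty": .., "tz": .., "rx": .., "ry": .., "rz": .., "grip": ..}, ...]. A call has 1 to 10 rows; each row shifts and turns the commanded pose from where the row before left it, along the tool's axes as they then stand; what a row does not reach is not made up. A row lasts 1/12 s, in which the tool goes at most 41.7 mm and 7.16 degrees, less where a joint would pass 70% of its speed; a pose out of reach is approached as far as the arm can. A call is refused whole if a number of a shift passes 4.17 or a number of a turn 0.125, either way. A call with a gripper value outside its range is refused whole. The fingers move at their own pace and stop on an object; the grip force is fixed at half the most. Time passes only in rows, so rows that do not move let the fingers close. It gives the time, the measured TCP pose, the force and the opening at its end, in the units of the state.
- env.state(): the state, without advancing time (a new reading comes with each control period).
- env.read_camera(name): name is "scene" or "top"; returns (picture, depth): 480x640x3 uint8, blue, green, red; 480x640 float32, mm along the optical axis (not along the pixel's ray), 0 where there is no reading.
- env.calibration(name): a dict with "vertical_fov" (degrees; the focal length in pixels is half the picture's height over the tangent of half this angle, whatever the lens; pixels are square), "cx", "cy" (the principal point, pixels), "eye" and "rotation" of the camera in the world. Camera axes: x right, y up, looking along -z (the intrinsics and any distortion apply to the point x, -y, -z); pixel columns grow to the right and rows downward; lengths in mm; the calibration is good to about 2 mm. A picture is of the moment at which its call begins. calibration takes no time and is no camera call.
- env.job_done(): hands the job in, once; it reports no verdict.
The state is a dict: "t": time; "joints": joint angles; "qvel": joint speeds; "tau": joint torques, N m; "eef_pos": TCP position; "tcp_rot": TCP orientation; "ft_force": force on the tool from outside, world axes, zero at the start; "moment": the same for the moment, N m; "opening": opening from 0.0 (shut) to 1.0 (fully open).
Only numpy, scipy, OpenCV 4.12 (cv2) and the standard library are available. Lean on these libraries where they do the work, as an engineer would, in place of code of your own. Each camera call takes 0.05 s, during which the arm holds its last target.

### The job

Lay the four long green glass rods from the bench onto the four rod rests beside the burner, each on the rest whose notches fit its thickness: the thickest rod in the widest notches, and so on down to the thinnest in the narrowest. Each rod must lie down in both notches of its rest with about the same length sticking out at each end. It is glass, so set the rods down and do not drop them, and leave the two short offcuts where they are.

Things in the scene. Friction and masses are not known exactly. Their poses are not given: they have to be found in the camera images.
- rod12_mid (a point): The thinnest of the four long solid green glass rods: 12 mm in diameter, 170 mm long, about 43 g, lying loose on the bench; both ends alike. The point is the rod's centre (6 mm above the bench as it lies); its x axis runs along the rod. It stays where it is put but rolls when pushed sideways.
- rod20_mid (a point): The second thinnest of the four long solid green glass rods: 20 mm in diameter, 170 mm long, about 119 g, lying loose on the bench; both ends alike. The point is the rod's centre (10 mm above the bench as it lies); its x axis runs along the rod. It stays where it is put but rolls when pushed sideways.
- rod28_mid (a point): The second thickest of the four long solid green glass rods: 28 mm in diameter, 170 mm long, about 233 g, lying loose on the bench; both ends alike. The point is the rod's centre (14 mm above the bench as it lies); its x axis runs along the rod. It stays where it is put but rolls when pushed sideways.
- rod38_mid (a point): The thickest of the four long solid green glass rods: 38 mm in diameter, 170 mm long, about 430 g, lying loose on the bench; both ends alike. The point is the rod's centre (19 mm above the bench as it lies); its x axis runs along the rod. It stays where it is put but rolls when pushed sideways.
- rest12_seat (a point): Fixed dark steel rest for the 12 mm rod (narrowest notches). Base 136 x 22 x 7 mm; two 7 mm thick forks 100 mm apart, each a half-round notch open upwards, 16 mm wide, mouth 30, 44 over the horns, bottom 42 mm and horn tips 61 mm above the bench. Point: midway between the forks, 48 mm up, where the seated rod's centre belongs; x runs fork to fork, the way the rod lies.
- rest20_seat (a point): Fixed dark steel rest for the 20 mm rod (second narrowest notches). Base 136 x 30 x 7 mm; two 7 mm thick forks 100 mm apart, each a half-round notch open upwards, 24 mm wide, mouth 38, 52 over the horns, bottom 42 mm and horn tips 66 mm above the bench. Point: midway between the forks, 52 mm up, where the seated rod's centre belongs; x runs fork to fork, the way the rod lies.
- rest28_seat (a point): Fixed dark steel rest for the 28 mm rod (second widest notches). Base 136 x 39 x 7 mm; two 7 mm thick forks 100 mm apart, each a half-round notch open upwards, 33 mm wide, mouth 47, 61 over the horns, bottom 42 mm and horn tips 70 mm above the bench. Point: midway between the forks, 56 mm up, where the seated rod's centre belongs; x runs fork to fork, the way the rod lies.
- rest38_seat (a point): Fixed dark steel rest for the 38 mm rod (widest notches). Base 136 x 49 x 7 mm; two 7 mm thick forks 100 mm apart, each a half-round notch open upwards, 43 mm wide, mouth 57, 71 over the horns, bottom 42 mm and horn tips 75 mm above the bench. Point: midway between the forks, 62 mm up, where the seated rod's centre belongs; x runs fork to fork, the way the rod lies.
- offcut20_mid (a point): A short offcut of the same green glass rod, 20 mm in diameter and only 45 mm long, lying on the bench beyond the long rods: not wanted, it stays where it is. The point is its centre; x runs along it.
- offcut28_mid (a point): A short offcut of the same green glass rod, 28 mm in diameter and only 50 mm long, lying on the bench among the long rods: not wanted, it stays where it is. The point is its centre; x runs along it.
Things that resemble listed ones, but are neither listed nor needed, are in the scene too. Leave any brown or orange look-alike of the part that bears rod12_mid alone.

How it is judged (in metres and radians):
At the end, for the whole second after the job is handed in: All four long rods lie at rest and released on the rests of their own size: rod centre within 15 mm horizontally of the middle of its rest and within 5 mm of the seated height, rod along the rest within 0.08 rad (about 4.5 degrees) (horizontal distance between rod12_mid and rest12_seat below 0.015 m and z of rod12_mid in the frame of rest12_seat between -0.005 and 0.005 m and angle between the x axis of rod12_mid and the x axis of rest12_seat, either way round below 0.08 rad and linear speed of each of rod12, rod20, rod28, rod38 below 0.02 m/s and contact force between each of rod12, rod20, rod28, rod38 and the fingers below 0.05 N and horizontal distance between rod20_mid and rest20_seat below 0.015 m and z of rod20_mid in the frame of rest20_seat between -0.005 and 0.005 m and angle between the x axis of rod20_mid and the x axis of rest20_seat, either way round below 0.08 rad and horizontal distance between rod28_mid and rest28_seat below 0.015 m and z of rod28_mid in the frame of rest28_seat between -0.005 and 0.005 m and angle between the x axis of rod28_mid and the x axis of rest28_seat, either way round below 0.08 rad and horizontal distance between rod38_mid and rest38_seat below 0.015 m and z of rod38_mid in the frame of rest38_seat between -0.005 and 0.005 m and angle between the x axis of rod38_mid and the x axis of rest38_seat, either way round below 0.08 rad); the robot touches nothing.
It fails at once if a long rod is dropped (falls free from more than about 25 mm) ((linear speed of rod12 above 0.7 m/s and contact force between rod12 and the fingers below 0.02 N) or (linear speed of rod20 above 0.7 m/s and contact force between rod20 and the fingers below 0.02 N) or (linear speed of rod28 above 0.7 m/s and contact force between rod28 and the fingers below 0.02 N) or (linear speed of rod38 above 0.7 m/s and contact force between rod38 and the fingers below 0.02 N)).
It fails at once if the 20 mm offcut is moved by more than 30 mm (distance of offcut20_mid from where it was at the start of the episode above 0.03 m).
It fails at once if the 28 mm offcut is moved by more than 30 mm (distance of offcut28_mid from where it was at the start of the episode above 0.03 m).
It also fails if it takes over 115 s, if anything falls off the work surface, if the arm or the gripper's body presses on something with over 40 N, if the wrist force passes 120 N, or if a joint passes its speed limit or range.

## Working session

There is one attempt and no reset: what is moved stays moved. The work goes in short steps, Python scripts to look and compute and a tool call to move; the robot and the scene stay as the last step left them, time stands still between calls to the robot, and variables do not carry over. Pictures are saved under pics/ and viewed, and the job is handed in when it is done.

Besides the shell and the picture viewer there is one more tool, called after "Request:" as name(argument=value, ...), one argument or row to a line, values as JSON. move_arm: Moves the arm, as the interface text tells. Its arguments: {"type":"object","properties":{"rows":{"type":"array"}},"required":["rows"]}

```bash
mkdir -p pics; cat > h.py <<'E'
from cell import env
import numpy as np, cv2
E
python3 - <<'E'
from h import *
print(env.state())
for n in ("scene","top"):
    print(n,env.calibration(n))
    p,d=env.read_camera(n); cv2.imwrite(f"pics/{n}0.png",p); np.save(f"pics/{n}0_d.npy",d)
    print((d>0).mean(), d[d>0].min(), d.max())
E
```

```text
{'t': 0.0, 'joints': array([ 1.19241086e+00,  4.91578232e-01,  1.55948005e+00,  2.38058242e-05,
        1.09169455e+00, -1.05614310e-01]), 'qvel': array([-0.00165457, -0.00019175,  0.00075753, -0.00066643,  0.00201858,
       -0.00083678]), 'tau': array([ 1.92448519e-03, -6.12647510e+01, -2.58174008e+01,  6.92636962e-02,
        4.82207327e-02, -8.37184189e-05]), 'eef_pos': array([168.26999479, 601.67810375, 233.03959866]), 'tcp_rot': array([-1.57065303e+00,  1.15148869e-03,  1.29801427e+00]), 'ft_force': array([ 0.43575012, -0.17955449, -0.01572917]), 'moment': array([ 0.02175516, -0.05629756,  0.03809093]), 'opening': 0.9970923808202178}
scene {'vertical_fov': 53.10661768623798, 'cx': 324.9926581830443, 'cy': 244.28295498444825, 'eye': array([1022.446844  , -501.38312941,  993.763372  ]), 'rotation': array([ 0.66889006, -0.00200724,  0.88840025])}
0.9958723958333333 734.95465 3745.2292
top {'vertical_fov': 55.00634401815079, 'cx': 321.10132760666875, 'cy': 238.22261351376991, 'eye': array([ 281.68425185,  -24.22646715, 1424.28633239]), 'rotation': array([ 0.14200168, -0.01971423, -1.56067134])}
0.9960709635416667 602.6258 2329.9001
```

View pics/scene0.png

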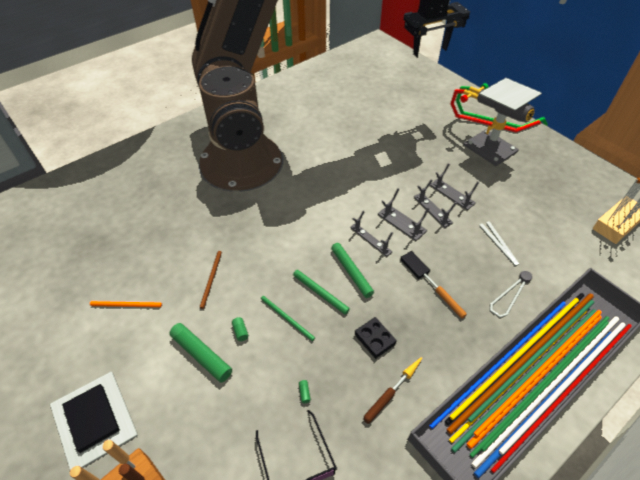

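View pics/top0.png

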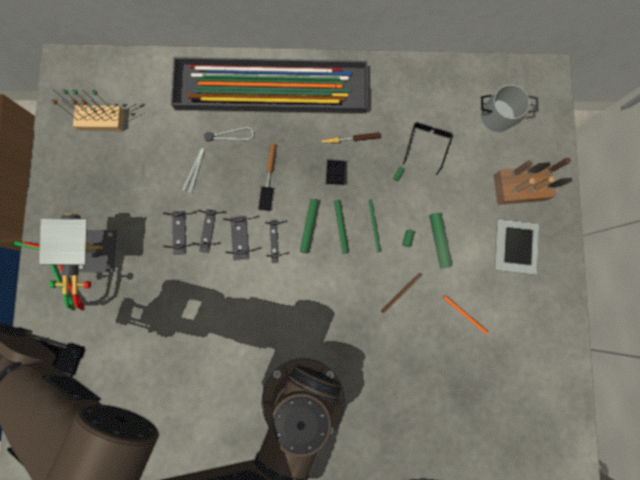

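```bash
cat > h.py <<'E'
from cell import env
import numpy as np, cv2
from scipy.spatial.transform import Rotation as Ro
def cal(n):
    c=env.calibration(n); f=240/np.tan(np.radians(c["vertical_fov"])/2)
    return f,c["cx"],c["cy"],np.array(c["eye"]),Ro.from_euler("xyz",c["rotation"]).as_matrix()
def plane(n,uv,z):
    f,cx,cy,e,R=cal(n); uv=np.atleast_2d(uv).astype(float)
    r=np.c_[(uv[:,0]-cx)/f,-(uv[:,1]-cy)/f,-np.ones(len(uv))]@R.T
    return e+r*((z-e[2])/r[:,2])[:,None]
def proj(n,P):
    f,cx,cy,e,R=cal(n); q=(np.atleast_2d(P)-e)@R
    return np.c_[cx+f*q[:,0]/-q[:,2],cy-f*q[:,1]/-q[:,2]]
def cloud(n,d):
    f,cx,cy,e,R=cal(n); v,u=np.mgrid[0:480,0:640]
    return np.stack([(u-cx)/f*d,-(v-cy)/f*d,-d],-1)@R.T+e
def green(p):
    h=cv2.cvtColor(p,cv2.COLOR_BGR2HSV)
    return cv2.inRange(h,(45,90,40),(85,255,255))
E
python3 - <<'E'
from h import *
for n in ("scene","top"):
    p=cv2.imread(f"pics/{n}0.png"); d=np.load(f"pics/{n}0_d.npy"); C=cloud(n,d)
    print(n,"bench z samples",[C[v,u].round(0).tolist() for u,v in ([(300,300),(150,250),(450,220)] if n=="scene" else [(150,150),(420,300),(420,90),(200,340),(550,330)])])
    m=green(p)
    k,l,s,c=cv2.connectedComponentsWithStats(m)
    for i in range(1,k):
        if s[i,4]<60: continue
        P=C[l==i]; 
        pts=np.argwhere(l==i)[:,::-1]
        (cx,cy),(w,h),a=cv2.minAreaRect(pts.astype(np.float32))
        g=plane(n,pts,10)[:,:2]; r=cv2.minAreaRect(g.astype(np.float32))
        print(c[i].round(1),s[i,4],"px",round(w),round(h),"cloud med",np.median(P,0).round(0),"zmax",np.percentile(P[:,2],95).round(1),"plane10",np.round(r[0],0),np.round(r[1],0),round(r[2],1))
p=cv2.imread("pics/top0.png"); cv2.imwrite("pics/crop_t.png",cv2.resize(p[180:280,150:350],None,fx=4,fy=4,interpolation=cv2.INTER_CUBIC))
p=cv2.imread("pics/scene0.png"); cv2.imwrite("pics/crop_s.png",cv2.resize(p[150:280,330:490],None,fx=5,fy=5,interpolation=cv2.INTER_CUBIC)[:600])
print(proj("top",[env.state()["eef_pos"]]),proj("scene",[env.state()["eef_pos"]]))
E
```

```text
scene bench z samples [[509.0, -160.0, 0.0], [144.0, -372.0, 3.0], [570.0, 306.0, 13.0]]
[287.4  22.4] 264 px 45 6 cloud med [-717.  697.  -78.] zmax 17.3 plane10 [-588.  610.] [ 24. 374.] 54.9
[273.4  33.2] 160 px 39 6 cloud med [-717.  618.  -97.] zmax -22.6 plane10 [-568.  524.] [ 22. 311.] 57.2
[470.4 110.7] 156 px 43 15 cloud med [293. 703.  18.] zmax 98.1 plane10 [275. 730.] [ 71. 169.] 83.5
[352.4 270.1] 631 px 63 11 cloud med [536. -16.  26.] zmax 30.8 plane10 [522.  -7.] [ 28. 180.] 79.3
[321.2 291.7] 497 px 66 8 cloud med [ 533. -112.   19.] zmax 22.5 plane10 [ 525. -109.] [173.  20.] 9.4
[288.  318.4] 294 px 66 5 cloud med [ 539. -215.   12.] zmax 15.4 plane10 [ 532. -216.] [167.  11.] 9.3
[529.1 361.7] 756 px 5 172 cloud med [957. 117.  29.] zmax 32.7 plane10 [956. 155.] [449.  10.] 89.9
[516.8 385.7] 746 px 5 200 cloud med [973.  54.  18.] zmax 20.6 plane10 [973. 111.] [  9. 501.] 0.3
[539.  388.3] 1414 px 8 195 cloud med [1006.   85.   28.] zmax 32.0 plane10 [1006.  124.] [ 14. 487.] 0.0
[239.5 328.9] 247 px 23 11 cloud med [ 498. -320.   26.] zmax 30.4 plane10 [ 488. -
[... 738 characters left out ...]
e10 [ 523. -111.] [164.  15.] 9.5
[374.2 225.2] 100 px 51 2 cloud med [ 531. -214.   12.] zmax 16.8 plane10 [ 528. -215.] [160.   7.] 9.7
[436.9 226.2] 252 px 30 10 cloud med [ 523. -405.   36.] zmax 42.4 plane10 [ 520. -415.] [96. 33.] 10.9
[408.1 237.8] 101 px 7 15 cloud med [ 486. -317.   27.] zmax 32.6 plane10 [ 489. -321.] [21. 46.] 73.9
[ 22.1 244.9] 82 px 27 5 cloud med [454. 870.  10.] zmax 16.7 plane10 [452. 853.] [82. 16.] 82.1
[ 54.4 276.3] 111 px 11 22 cloud med [355. 749.  13.] zmax 153.6 plane10 [358. 755.] [32. 67.] 89.0
[ 68.1 301.1] 106 px 17 8 cloud med [283. 650. 131.] zmax 143.4 plane10 [281. 709.] [52. 22.] 22.8
[[ 60.7250181  347.41522034]] [[430.36434547  46.22536129]]
```

View pics/crop_t.png

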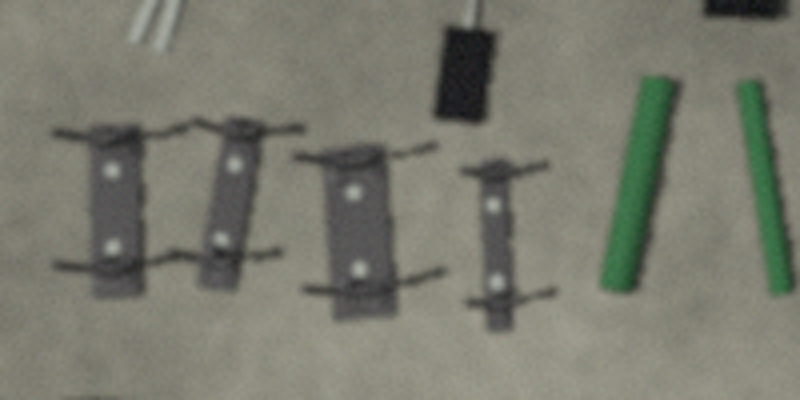

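View pics/crop_s.png

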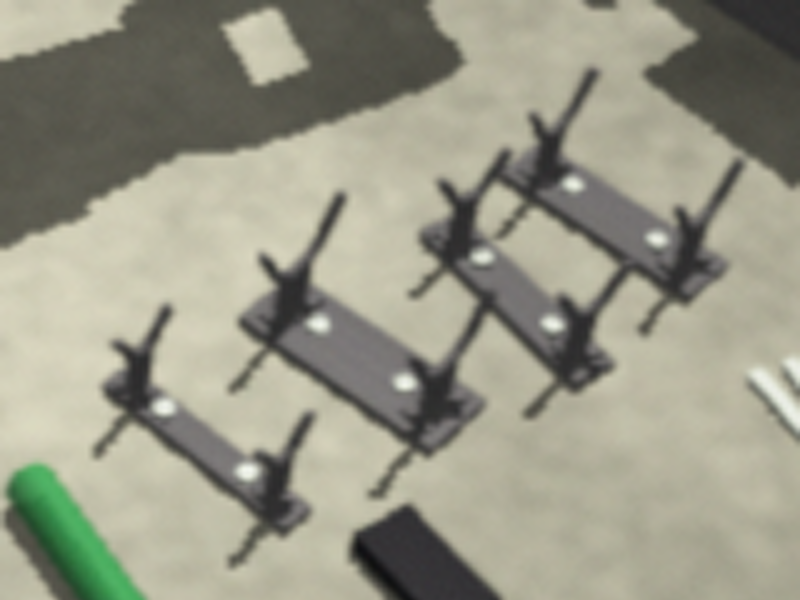

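```bash
python3 - <<'E'
from h import *
for n,roi in (("scene",(160,275,340,490)),("top",(195,270,160,290))):
    p=cv2.imread(f"pics/{n}0.png"); a,b,c,e=roi
    F=4; q=cv2.resize(p[a:b,c:e],None,fx=F,fy=F,interpolation=cv2.INTER_CUBIC); g=cv2.cvtColor(q,cv2.COLOR_BGR2GRAY)
    hsv=cv2.cvtColor(q,cv2.COLOR_BGR2HSV)
    # base hue purple-ish: B>=G-ish
    qi=q.astype(int); m=((g<112)&(qi[...,0]>=qi[...,1]-3)).astype(np.uint8)*255
    m=cv2.morphologyEx(m,cv2.MORPH_CLOSE,np.ones((9,9)))
    m=cv2.morphologyEx(m,cv2.MORPH_OPEN,np.ones((17,17) if n=="top" else (13,13)))
    cv2.imwrite(f"pics/m_{n}.png",np.hstack([m,g])[:600,:1200] if n=="top" else m)
    cs,_=cv2.findContours(m,0,2)
    for k in cs:
        if cv2.contourArea(k)<1000: continue
        uv=(k[:,0]+.5)/F-.5+[c,a]; r=cv2.minAreaRect(plane(n,uv,7)[:,:2].astype(np.float32))
        print(n,"base",uv.mean(0).round(0),np.round(r[0],1),np.round(r[1],1),round(r[2],1))
    w=(g>(165 if n=="top" else 205)).astype(np.uint8); w=cv2.inRange(hsv,(0,0,150 if n=="top" else 200),(180,25,255))
    k,l,s,ce=cv2.connectedComponentsWithStats(w)
    for i in range(1,k):
        if 15<s[i,4]<250:
            uv=(ce[i]+.5)/F-.5+[c,a]; print(n,"bolt",uv.round(1),s[i,4],plane(n,uv,8)[0,:2].round(1))
E
```

```text
scene base [412. 263.] [610.8 126.5] [43.5 76.2] 84.2
scene base [384. 249.] [523.8 103.7] [25.4 44.6] 51.0
scene base [417. 233.] [538.4 212.2] [36.5 60. ] 24.7
scene base [355. 227.] [421.6  97.4] [19.5 44.7] 48.9
scene base [444. 221.] [552.6 299.7] [34.5 51.9] 51.5
scene base [386. 212.] [435.1 199.6] [27.3 60.1] 26.0
scene base [466. 203.] [548.5 397.9] [63.5 44.4] 85.9
scene base [420. 198.] [451.9 314. ] [25.5 57. ] 44.2
scene base [437. 184.] [447.5 390.6] [27.4 64.7] 42.3
scene bolt [444.2 186.4] 78 [470.4 394.4]
scene bolt [460.9 197.3] 79 [529.8 398.6]
scene bolt [426.1 200.9] 69 [477.5 311.4]
scene bolt [393.4 214.3] 107 [455.8 204.3]
scene bolt [440.  214.3] 97 [536.6 304.1]
scene bolt [488.3 222.7] 171 [640.  383.3]
scene bolt [410.5 226. ] 116 [515.5 210.4]
scene bolt [362.5 230.9] 135 [446.7  98.3]
scene bolt [379.  243.8] 141 [506.9 102.4]
top base [204. 248.] [454.6 309.7] [31.1 29.4] 0.7
top base [274. 241.] [476.   96.9] [48.1 19.3] 4.2
top base [208. 231.] [505.4 303. ] [30.4 48.8] 87.4
top base [240. 236.] [484.  203.1] [132.1  48.3] 6.2
top base [179. 232.] [49
[... 474 characters left out ...]
 21 [443.  128.4]
top bolt [285.  256.7] 19 [425.6  60.7]
top bolt [287.7 257.8] 59 [422.2  52.2]
top bolt [251.5 258.6] 36 [418.3 163.3]
top bolt [267.7 259.1] 88 [417.5 113.6]
top bolt [256.  260.2] 64 [413.7 149.4]
top bolt [288.4 262.5] 77 [407.6  49.7]
top bolt [282.1 263.9] 171 [403.1  68.9]
top bolt [238.8 263.7] 76 [402.3 201.7]
top bolt [258.5 262.3] 41 [407.1 141.4]
top bolt [285.9 263.1] 29 [405.7  57.3]
top bolt [276.5 267.1] 171 [393.   86.1]
top bolt [233.2 267. ] 195 [391.9 218.4]
top bolt [240.5 265.9] 22 [395.7 196.3]
top bolt [258.2 266.3] 27 [394.8 142. ]
top bolt [272.2 267.3] 54 [392.5  99.3]
top bolt [288.4 266.1] 29 [396.5  49.5]
top bolt [260.7 267.5] 33 [391.4 134.5]
```

View pics/m_scene.png

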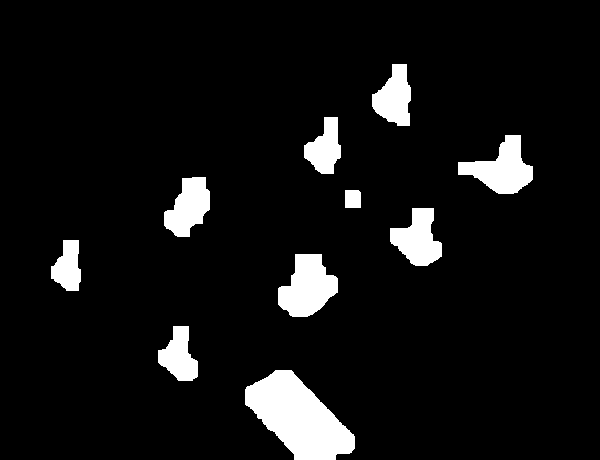

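```bash
python3 -c "
import cv2;p=cv2.imread('pics/m_top.png');print(p.shape);cv2.imwrite('pics/m_top2.png',cv2.resize(p,(800,int(800*p.shape[0]/p.shape[1]))))"
```

```text
(300, 1040, 3)
```

View pics/m_top2.png

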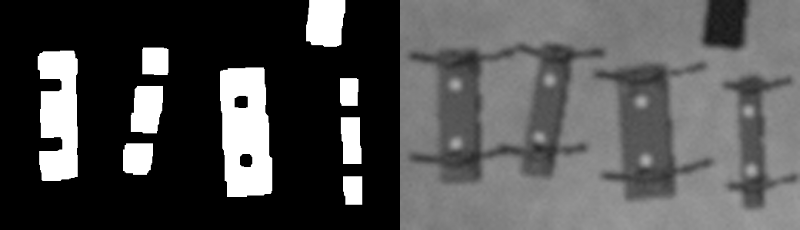

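```bash
cat >> h.py <<'E'
def greencomps(p,lo=(45,70,25)):
    h=cv2.cvtColor(p,cv2.COLOR_BGR2HSV); m=cv2.inRange(h,lo,(88,255,255))
    return cv2.connectedComponentsWithStats(m)
def rodfit(n,pts,z):
    g=plane(n,pts,z)[:,:2]; c,(w,h),a=cv2.minAreaRect(g.astype(np.float32))
    if w<h: a-=90;w,h=h,w
    a=(a+90)%180-90
    return np.round(c,1),round(w),round(h),round(a,1)
E
python3 - <<'E'
from h import *
R={'12':(532,-216,6),'20':(525,-109,10),'28':(522,-10,14),'38':(480,-416,19),'off28':(488,-319,14),'off20':(698,-292,10)}
for n in ("scene","top"):
    p=cv2.imread(f"pics/{n}0.png"); k,l,s,c=greencomps(p)
    for name,(x,y,z) in R.items():
        u,v=proj(n,[[x,y,z]])[0]; i=l[int(v)-3:int(v)+4,int(u)-3:int(u)+4].max()
        if i: print(n,name,(round(u),round(v)),s[i,4],rodfit(n,np.argwhere(l==i)[:,::-1],z))
p=cv2.imread("pics/scene0.png"); cv2.imwrite("pics/crop_r.png",cv2.resize(p[230:410,160:400],None,fx=3.3,fy=3.3,interpolation=cv2.INTER_CUBIC)[:600])
E
```

```text
scene 12 (287, 318) 336 (array([ 529.5, -214.7]), 169, 12, 9.3)
scene 20 (320, 291) 535 (array([ 524.5, -109.6]), 173, 22, 9.3)
scene 28 (350, 268) 674 (array([524.3,  -9.4]), 182, 29, -10.5)
scene 38 (199, 349) 1313 (array([ 483.4, -417.4]), 186, 38, 10.4)
scene off28 (239, 328) 269 (array([ 489.8, -318.1]), 62, 27, -16.0)
scene off20 (304, 391) 204 (array([ 697.5, -291.8]), 49, 20, -27.9)
top 12 (374, 224) 148 (array([ 527.8, -215.8]), 164, 9, 9.4)
top 20 (340, 225) 283 (array([ 523.7, -110.9]), 166, 17, 9.8)
top 28 (308, 226) 425 (array([523.7, -12.1]), 168, 25, -10.4)
top 38 (439, 241) 520 (array([ 483.7, -418.7]), 167, 35, 10.7)
top off28 (408, 238) 115 (array([ 489.1, -319.3]), 50, 23, -16.1)
top off20 (398, 173) 66 (array([ 695.6, -294. ]), 44, 16, -26.4)
```

View pics/crop_r.png

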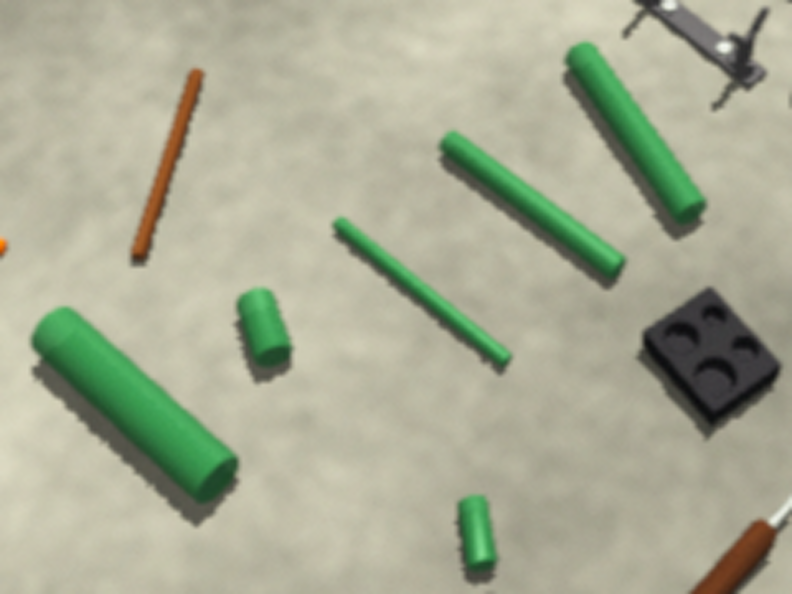

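```bash
cat >> h.py <<'E'
def go(x,y,z,yawdeg):
    s=env.state(); R=Ro.from_euler("xyz",s["tcp_rot"]).as_matrix()
    # keep tool pointing down
    T=Ro.from_euler("xyz",[-np.pi/2,0,np.radians(yawdeg)]).as_matrix()
    rv=Ro.from_matrix(R.T@T).as_rotvec()
    d=T.T@(np.array([x,y,z])-s["eef_pos"])/10
    print("t",round(s["t"],2),"pos",s["eef_pos"].round(1),"rot",s["tcp_rot"].round(3),"open",round(s["opening"],3),"F",s["ft_force"].round(1))
    print("turn",rv.round(3),"then shift cm",d.round(2),"|d|",np.linalg.norm(d).round(1))
E
python3 -c "
from h import *
go(524,-11,120,79.5)"
```

```text
t 0.1 pos [168.3 601.7 233.1] rot [-1.571e+00  1.000e-03  1.298e+00] open 0.999 F [0.5 0.6 0.2]
turn [-0.    -0.09  -0.001] then shift cm [-53.77  11.31 -46.14] |d| 71.7
```

Request:
move_arm(
  rows=[
    {"ry": -0.09,"grip": 75},
    {"tx": -2.7,"tz": -2.3,"grip": 75},
    {"tx": -2.7,"tz": -2.3,"grip": 75},
    {"tx": -2.7,"tz": -2.3,"grip": 75},
    {"tx": -2.7,"tz": -2.3,"grip": 75},
    {"tx": -2.7,"tz": -2.3,"grip": 75},
    {"tx": -2.7,"tz": -2.3,"grip": 75},
    {"tx": -2.7,"tz": -2.3,"grip": 75},
    {"tx": -2.7,"tz": -2.3,"grip": 75},
    {"tx": -2.7,"tz": -2.3,"grip": 75},
  ],
)

```text
validation failed for argument at $.ro...
```

Request:
move_arm(
  rows=[
    {"tx": -2.7,"tz": -2.3,"grip": 75},
    {"tx": -2.7,"tz": -2.3,"grip": 75},
    {"tx": -2.7,"tz": -2.3,"grip": 75},
    {"tx": -2.7,"tz": -2.3,"grip": 75},
    {"tx": -2.7,"tz": -2.3,"ty": 1,"grip": 75},
    {"tx": -2.7,"tz": -2.3,"ty": 2,"grip": 75},
    {"tx": -2.7,"tz": -2.3,"ty": 2,"grip": 75},
    {"tx": -2.7,"tz": -2.3,"ty": 2,"grip": 75},
    {"tx": -2.7,"tz": -2.3,"ty": 2,"grip": 75},
    {"tx": -2.4,"tz": -2.3,"ty": 2,"grip": 75},
  ],
)

```text
validation failed for argument at $.ro...
```

```bash
python3 -c "
from h import *
go(524,-11,21,79.5)"
```

```text
t 0.1 pos [168.3 601.7 233.1] rot [-1.571e+00  1.000e-03  1.298e+00] open 0.999 F [0.5 0.6 0.2]
turn [-0.    -0.09  -0.001] then shift cm [-53.77  21.21 -46.14] |d| 74.0
```

Request:
move_arm(
  rows=[
    {"tx": 0,"ty": 0,"tz": 0,"rx": 0,"ry": -0.09,"rz": 0,"grip": 75},
    {"tx": -2.7,"ty": 0,"tz": -2.3,"rx": 0,"ry": 0,"rz": 0,"grip": 75},
    {"tx": -2.7,"ty": 0,"tz": -2.3,"rx": 0,"ry": 0,"rz": 0,"grip": 75},
    {"tx": -2.7,"ty": 0,"tz": -2.3,"rx": 0,"ry": 0,"rz": 0,"grip": 75},
    {"tx": -2.7,"ty": 0,"tz": -2.3,"rx": 0,"ry": 0,"rz": 0,"grip": 75},
    {"tx": -2.7,"ty": 0,"tz": -2.3,"rx": 0,"ry": 0,"rz": 0,"grip": 75},
    {"tx": -2.7,"ty": 0,"tz": -2.3,"rx": 0,"ry": 0,"rz": 0,"grip": 75},
    {"tx": -2.7,"ty": 0,"tz": -2.3,"rx": 0,"ry": 0,"rz": 0,"grip": 75},
    {"tx": -2.7,"ty": 0,"tz": -2.3,"rx": 0,"ry": 0,"rz": 0,"grip": 75},
    {"tx": -2.7,"ty": 0,"tz": -2.3,"rx": 0,"ry": 0,"rz": 0,"grip": 75},
  ],
)

```text
t: 0.93
eef_pos: [328.1, 323.7, 233.5]
tcp_rot: [-1.571, 0.0, 1.388]
ft_force: [0.5, -0.0, 0.7]
opening: 0.751
```

Request:
move_arm(
  rows=[
    {"tx": -2.7,"ty": 0,"tz": -2.3,"rx": 0,"ry": 0,"rz": 0,"grip": 75},
    {"tx": -2.7,"ty": 0,"tz": -2.3,"rx": 0,"ry": 0,"rz": 0,"grip": 75},
    {"tx": -2.7,"ty": 0,"tz": -2.3,"rx": 0,"ry": 0,"rz": 0,"grip": 75},
    {"tx": -2.7,"ty": 0,"tz": -2.3,"rx": 0,"ry": 0,"rz": 0,"grip": 75},
    {"tx": -2.7,"ty": 1,"tz": -2.3,"rx": 0,"ry": 0,"rz": 0,"grip": 75},
    {"tx": -2.7,"ty": 2,"tz": -2.3,"rx": 0,"ry": 0,"rz": 0,"grip": 75},
    {"tx": -2.7,"ty": 2,"tz": -2.3,"rx": 0,"ry": 0,"rz": 0,"grip": 75},
    {"tx": -2.7,"ty": 2,"tz": -2.3,"rx": 0,"ry": 0,"rz": 0,"grip": 75},
    {"tx": -2.7,"ty": 2,"tz": -2.3,"rx": 0,"ry": 0,"rz": 0,"grip": 75},
    {"tx": -2.4,"ty": 2,"tz": -2.3,"rx": 0,"ry": 0,"rz": 0,"grip": 75},
  ],
)

```text
t: 1.77
eef_pos: [505.8, 19.0, 122.5]
tcp_rot: [-1.571, -0.0, 1.388]
ft_force: [0.0, 0.4, 0.6]
opening: 0.751
```

```bash
python3 -c "
from h import *
go(524,-11,21,79.5)"
```

```text
t 1.77 pos [505.8  19.  122.5] rot [-1.571 -0.     1.388] open 0.751 F [0.  0.4 0.6]
turn [-0.  0.  0.] then shift cm [-2.62 10.15 -2.33] |d| 10.7
```

Request:
move_arm(
  rows=[
    {"tx": 0,"ty": 2,"tz": 0,"rx": 0,"ry": 0,"rz": 0,"grip": 75},
    {"tx": 0,"ty": 2,"tz": 0,"rx": 0,"ry": 0,"rz": 0,"grip": 75},
    {"tx": 0,"ty": 0,"tz": 0,"rx": 0,"ry": 0,"rz": 0,"grip": 75},
    {"tx": 0,"ty": 0,"tz": 0,"rx": 0,"ry": 0,"rz": 0,"grip": 75},
  ],
)

```text
t: 2.1
eef_pos: [504.9, 21.0, 83.1]
tcp_rot: [-1.568, 0.0, 1.388]
ft_force: [0.4, -0.1, 0.7]
opening: 0.754
```

```bash
python3 -c "
from h import *
go(524,-11,21,79.5)
p,d=env.read_camera('scene'); cv2.imwrite('pics/s1.png',p)"
```

```text
t 2.1 pos [504.9  21.   83.1] rot [-1.568  0.     1.388] open 0.754 F [ 0.4 -0.1  0.7]
turn [-0.002  0.    -0.   ] then shift cm [-2.8   6.21 -2.46] |d| 7.2
```

View pics/s1.png

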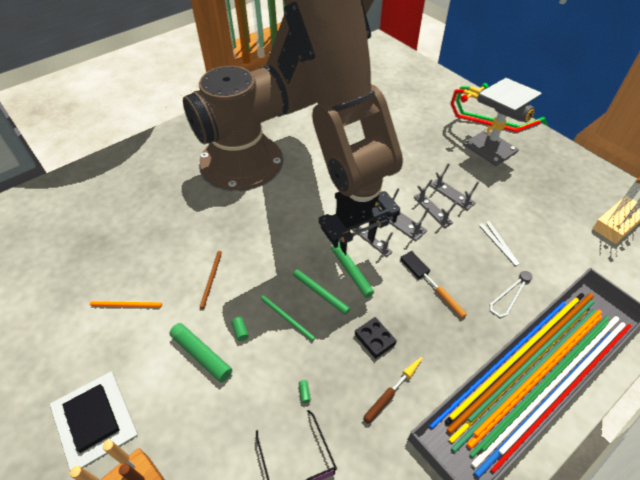

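Request:
move_arm(
  rows=[
    {"tx": -1.4,"ty": 0,"tz": -1.2,"rx": 0,"ry": 0,"rz": 0,"grip": 75},
    {"tx": -1.4,"ty": 0,"tz": -1.2,"rx": 0,"ry": 0,"rz": 0,"grip": 75},
    {"tx": 0,"ty": 2,"tz": 0,"rx": 0,"ry": 0,"rz": 0,"grip": 75},
    {"tx": 0,"ty": 2,"tz": 0,"rx": 0,"ry": 0,"rz": 0,"grip": 75},
    {"tx": 0,"ty": 0,"tz": 0,"rx": 0,"ry": 0,"rz": 0,"grip": 75},
    {"tx": 0,"ty": 0,"tz": 0,"rx": 0,"ry": 0,"rz": 0,"grip": 75},
  ],
)

```text
t: 2.65
eef_pos: [524.0, -10.6, 44.5]
tcp_rot: [-1.571, -0.0, 1.389]
ft_force: [-0.2, -0.3, 0.0]
opening: 0.753
```

```bash
python3 -c "
from h import *
go(524,-11,21,79.5)
p,d=env.read_camera('scene'); cv2.imwrite('pics/s2.png',cv2.resize(p[180:320,260:440],None,fx=4,fy=4,interpolation=2))"
```

```text
t 2.65 pos [524.  -10.6  44.5] rot [-1.571 -0.     1.389] open 0.753 F [-0.2 -0.3  0. ]
turn [-0.     0.001  0.   ] then shift cm [-0.04  2.35 -0.01] |d| 2.3
```

View pics/s2.png

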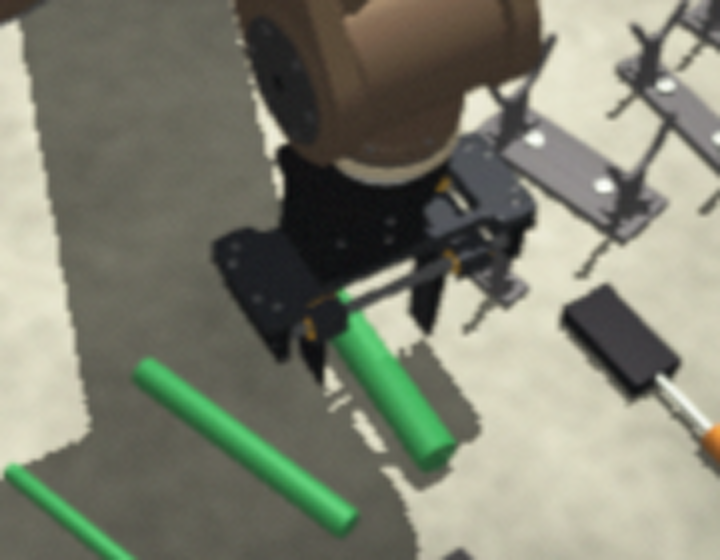

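Request:
move_arm(
  rows=[
    {"tx": 0,"ty": 1.2,"tz": 0,"rx": 0,"ry": 0,"rz": 0,"grip": 75},
    {"tx": 0,"ty": 1.1,"tz": 0,"rx": 0,"ry": 0,"rz": 0,"grip": 75},
    {"tx": 0,"ty": 0,"tz": 0,"rx": 0,"ry": 0,"rz": 0,"grip": 50},
    {"tx": 0,"ty": 0,"tz": 0,"rx": 0,"ry": 0,"rz": 0,"grip": 35},
    {"tx": 0,"ty": 0,"tz": 0,"rx": 0,"ry": 0,"rz": 0,"grip": 0},
    {"tx": 0,"ty": 0,"tz": 0,"rx": 0,"ry": 0,"rz": 0,"grip": 0},
    {"tx": 0,"ty": 0,"tz": 0,"rx": 0,"ry": 0,"rz": 0,"grip": 0},
    {"tx": 0,"ty": 0,"tz": 0,"rx": 0,"ry": 0,"rz": 0,"grip": 0},
  ],
)

```text
t: 3.37
eef_pos: [524.0, -10.9, 21.0]
tcp_rot: [-1.571, -0.0, 1.388]
ft_force: [-0.1, -0.1, -0.1]
opening: 0.385
```

Request:
move_arm(
  rows=[
    {"tx": 0,"ty": 0,"tz": 0,"rx": 0,"ry": 0,"rz": 0,"grip": 0},
    {"tx": 0,"ty": 0,"tz": 0,"rx": 0,"ry": 0,"rz": 0,"grip": 0},
    {"tx": 0,"ty": 0,"tz": 0,"rx": 0,"ry": 0,"rz": 0,"grip": 0},
    {"tx": 0,"ty": 0,"tz": 0,"rx": 0,"ry": 0,"rz": 0,"grip": 0},
  ],
)

```text
t: 3.7
eef_pos: [524.0, -10.9, 20.8]
tcp_rot: [-1.571, -0.0, 1.388]
ft_force: [-0.8, 1.2, 3.4]
opening: 0.29
```

Request:
move_arm(
  rows=[
    {"tx": 0,"ty": -1,"tz": 0,"rx": 0,"ry": 0,"rz": 0,"grip": 0},
    {"tx": 0,"ty": -2,"tz": 0,"rx": 0,"ry": 0,"rz": 0,"grip": 0},
    {"tx": 0,"ty": -3,"tz": 0,"rx": 0,"ry": 0,"rz": 0,"grip": 0},
    {"tx": 0,"ty": -3,"tz": 0,"rx": 0,"ry": 0,"rz": 0,"grip": 0},
    {"tx": 0,"ty": -3,"tz": 0,"rx": 0,"ry": 0,"rz": 0,"grip": 0},
    {"tx": 0,"ty": -3,"tz": 0,"rx": 0,"ry": -0.05,"rz": 0,"grip": 0},
    {"tx": 0,"ty": 0,"tz": 0,"rx": 0,"ry": -0.1,"rz": 0,"grip": 0},
    {"tx": 0,"ty": 0,"tz": 0,"rx": 0,"ry": -0.1,"rz": 0,"grip": 0},
    {"tx": 0,"ty": 0,"tz": 0,"rx": 0,"ry": 0,"rz": 0,"grip": 0},
    {"tx": 0,"ty": 0,"tz": 0,"rx": 0,"ry": 0,"rz": 0,"grip": 0},
  ],
)

```text
t: 4.53
eef_pos: [523.6, -10.9, 170.8]
tcp_rot: [-1.57, -0.0, 1.635]
ft_force: [0.4, 0.6, -2.1]
opening: 0.291
```

```bash
python3 -c "
from h import *
go(499.6,395,170,93.8)
p,d=env.read_camera('scene'); cv2.imwrite('pics/s3.png',p)"
```

```text
t 4.53 pos [523.6 -10.9 170.8] rot [-1.57  -0.     1.635] open 0.291 F [ 0.4  0.6 -2.1]
turn [-0.    -0.002  0.   ] then shift cm [40.66  0.08 -0.3 ] |d| 40.7
```

View pics/s3.png

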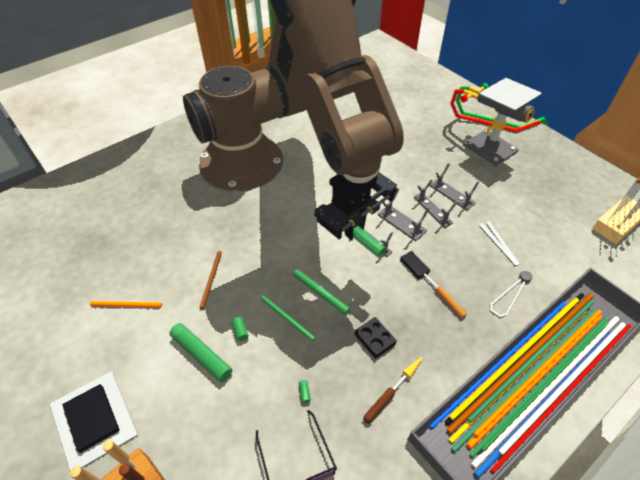

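Request:
move_arm(
  rows=[
    {"tx": 1.5,"ty": 0,"tz": 0,"rx": 0,"ry": 0,"rz": 0,"grip": 0},
    {"tx": 3,"ty": 0,"tz": 0,"rx": 0,"ry": 0,"rz": 0,"grip": 0},
    {"tx": 3,"ty": 0,"tz": 0,"rx": 0,"ry": 0,"rz": 0,"grip": 0},
    {"tx": 3,"ty": 0,"tz": 0,"rx": 0,"ry": 0,"rz": 0,"grip": 0},
    {"tx": 3,"ty": 0,"tz": 0,"rx": 0,"ry": 0,"rz": 0,"grip": 0},
    {"tx": 3,"ty": 0,"tz": 0,"rx": 0,"ry": 0,"rz": 0,"grip": 0},
    {"tx": 3,"ty": 0,"tz": 0,"rx": 0,"ry": 0,"rz": 0,"grip": 0},
    {"tx": 3,"ty": 0,"tz": 0,"rx": 0,"ry": 0,"rz": 0,"grip": 0},
    {"tx": 3,"ty": 0,"tz": 0,"rx": 0,"ry": 0,"rz": 0,"grip": 0},
    {"tx": 3,"ty": 0,"tz": 0,"rx": 0,"ry": 0,"rz": 0,"grip": 0},
  ],
)

```text
t: 5.42
eef_pos: [504.2, 274.9, 170.2]
tcp_rot: [-1.57, 0.0, 1.635]
ft_force: [1.3, 0.4, -2.3]
opening: 0.292
```

Request:
move_arm(
  rows=[
    {"tx": 3,"ty": 0,"tz": 0,"rx": 0,"ry": 0,"rz": 0,"grip": 0},
    {"tx": 3,"ty": 0,"tz": 0,"rx": 0,"ry": 0,"rz": 0,"grip": 0},
    {"tx": 3,"ty": 0,"tz": 0,"rx": 0,"ry": 0,"rz": 0,"grip": 0},
    {"tx": 2,"ty": 0,"tz": -0.3,"rx": 0,"ry": 0,"rz": 0,"grip": 0},
    {"tx": 1,"ty": 0,"tz": 0,"rx": 0,"ry": 0,"rz": 0,"grip": 0},
    {"tx": 0,"ty": 0,"tz": 0,"rx": 0,"ry": 0,"rz": 0,"grip": 0},
    {"tx": 0,"ty": 0,"tz": 0,"rx": 0,"ry": 0,"rz": 0,"grip": 0},
  ],
)

```text
t: 6.0
eef_pos: [499.4, 392.8, 170.1]
tcp_rot: [-1.57, 0.001, 1.637]
ft_force: [-0.3, -0.5, -3.0]
opening: 0.292
```

```bash
python3 - <<'E'
from h import *
go(499.6,395,100,93.8)
p,d=env.read_camera('top'); cv2.imwrite('pics/t4.png',cv2.resize(p[180:330,120:320],None,fx=4,fy=4,interpolation=2))
q,_=env.read_camera('scene'); cv2.imwrite('pics/s4.png',cv2.resize(q[60:260,350:550],None,fx=3,fy=3,interpolation=2))
z=env.state()['eef_pos'][2]-7
for n,im in (('top',p),('scene',q)):
    k,l,s,c=greencomps(im)
    u,v=proj(n,[[499.6,395,z]])[0]
    for i in range(1,k):
        if s[i,4]>20 and abs(c[i][0]-u)<50 and abs(c[i][1]-v)<50: print(n,c[i].round(0),s[i,4],rodfit(n,np.argwhere(l==i)[:,::-1],z))
E
```

```text
t 6.0 pos [499.4 392.8 170.1] rot [-1.570e+00  1.000e-03  1.637e+00] open 0.292 F [-0.3 -0.5 -3. ]
turn [-0.001  0.    -0.001] then shift cm [ 0.21  7.01 -0.04] |d| 7.0
top [162. 198.] 69 (array([567.7, 398.8]), 32, 22, 3.3)
scene [446. 142.] 103 (array([444.7, 380.7]), 84, 26, -13.0)
scene [479. 158.] 397 (array([540.8, 398. ]), 98, 45, 2.2)
```

View pics/t4.png

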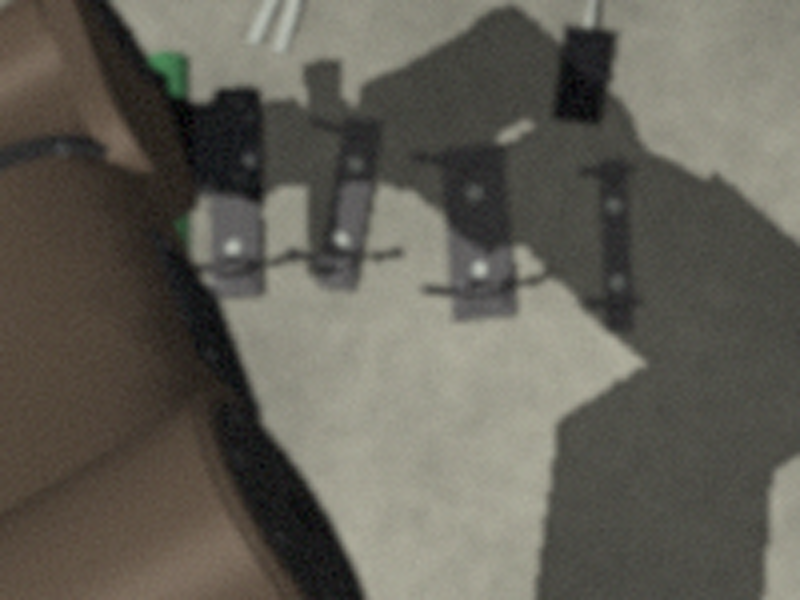

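View pics/s4.png

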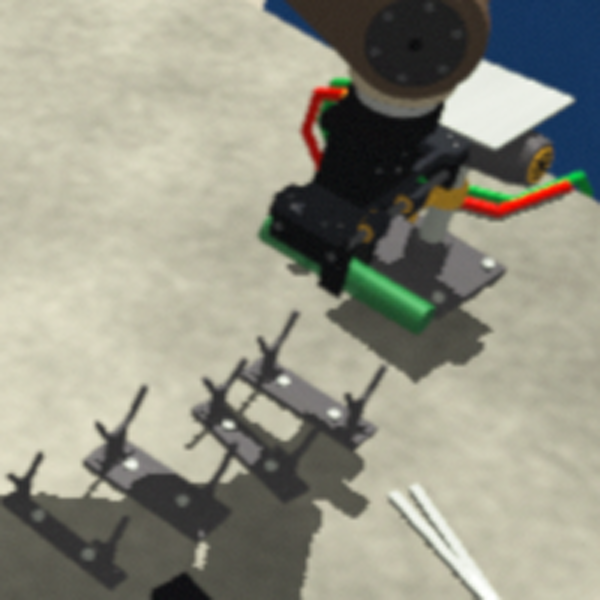

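Request:
move_arm(
  rows=[
    {"tx": 0.1,"ty": 2,"tz": 0,"rx": 0,"ry": 0,"rz": 0,"grip": 0},
    {"tx": 0,"ty": 2,"tz": 0,"rx": 0,"ry": 0,"rz": 0,"grip": 0},
    {"tx": 0,"ty": 2,"tz": 0,"rx": 0,"ry": 0,"rz": 0,"grip": 0},
    {"tx": 0,"ty": 1,"tz": 0,"rx": 0,"ry": 0,"rz": 0,"grip": 0},
    {"tx": 0,"ty": 0,"tz": 0,"rx": 0,"ry": 0,"rz": 0,"grip": 0},
    {"tx": 0,"ty": 0,"tz": 0,"rx": 0,"ry": 0,"rz": 0,"grip": 0},
  ],
)

```text
t: 6.6
eef_pos: [500.0, 393.8, 100.9]
tcp_rot: [-1.571, 0.0, 1.637]
ft_force: [0.1, -0.2, -1.6]
opening: 0.292
```

```bash
python3 - <<'E'
from h import *
go(499.6,394,63,93.8)
q,_=env.read_camera('scene'); cv2.imwrite('pics/s5.png',cv2.resize(q[110:260,370:530],None,fx=4,fy=4,interpolation=2))
E
```

```text
t 6.6 pos [500.  393.8 100.9] rot [-1.571  0.     1.637] open 0.292 F [ 0.1 -0.2 -1.6]
turn [-0. -0. -0.] then shift cm [0.02 3.79 0.04] |d| 3.8
```

View pics/s5.png

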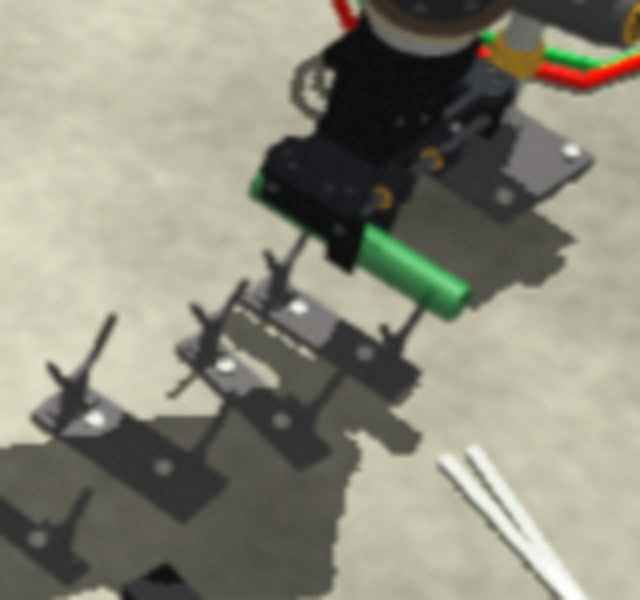

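Request:
move_arm(
  rows=[
    {"tx": 0,"ty": 1,"tz": 0,"rx": 0,"ry": 0,"rz": 0,"grip": 0},
    {"tx": 0,"ty": 1,"tz": 0,"rx": 0,"ry": 0,"rz": 0,"grip": 0},
    {"tx": 0,"ty": 0.6,"tz": 0,"rx": 0,"ry": 0,"rz": 0,"grip": 0},
    {"tx": 0,"ty": 0.5,"tz": 0,"rx": 0,"ry": 0,"rz": 0,"grip": 0},
    {"tx": 0,"ty": 0.4,"tz": 0,"rx": 0,"ry": 0,"rz": 0,"grip": 0},
    {"tx": 0,"ty": 0.2,"tz": 0,"rx": 0,"ry": 0,"rz": 0,"grip": 0},
    {"tx": 0,"ty": 0,"tz": 0,"rx": 0,"ry": 0,"rz": 0,"grip": 0},
    {"tx": 0,"ty": 0,"tz": 0,"rx": 0,"ry": 0,"rz": 0,"grip": 0},
  ],
)

```text
t: 7.32
eef_pos: [499.5, 394.2, 64.0]
tcp_rot: [-1.571, 0.0, 1.638]
ft_force: [-2.0, -1.4, 4.0]
opening: 0.293
```

Request:
move_arm(
  rows=[
    {"tx": 0,"ty": 0,"tz": 0,"rx": 0,"ry": 0,"rz": 0,"grip": 32},
    {"tx": 0,"ty": 0,"tz": 0,"rx": 0,"ry": 0,"rz": 0,"grip": 40},
    {"tx": 0,"ty": 0,"tz": 0,"rx": 0,"ry": 0,"rz": 0,"grip": 50},
    {"tx": 0,"ty": 0,"tz": 0,"rx": 0,"ry": 0,"rz": 0,"grip": 55},
    {"tx": 0,"ty": 0,"tz": 0,"rx": 0,"ry": 0,"rz": 0,"grip": 55},
    {"tx": 0,"ty": 0,"tz": 0,"rx": 0,"ry": 0,"rz": 0,"grip": 55},
    {"tx": 0,"ty": -2,"tz": 0,"rx": 0,"ry": 0,"rz": 0,"grip": 55},
    {"tx": 0,"ty": -3,"tz": 0,"rx": 0,"ry": 0,"rz": 0,"grip": 55},
    {"tx": 0,"ty": -3,"tz": 0,"rx": 0,"ry": 0,"rz": 0,"grip": 55},
    {"tx": 0,"ty": -2,"tz": 0,"rx": 0,"ry": 0,"rz": 0,"grip": 60},
  ],
)

```text
t: 8.15
eef_pos: [500.0, 394.6, 166.2]
tcp_rot: [-1.573, -0.001, 1.638]
ft_force: [0.4, 0.2, 0.7]
opening: 0.58
```

```bash
python3 - <<'E'
from h import *
go(524,-110.5,165,99.5)
q,_=env.read_camera('scene'); cv2.imwrite('pics/s6.png',cv2.resize(q[110:260,370:530],None,fx=4,fy=4,interpolation=2))
E
```

```text
t 8.15 pos [500.  394.6 166.2] rot [-1.573e+00 -1.000e-03  1.638e+00] open 0.58 F [0.4 0.2 0.7]
turn [ 0.002 -0.099  0.001] then shift cm [-50.22   0.12   5.97] |d| 50.6
```

View pics/s6.png

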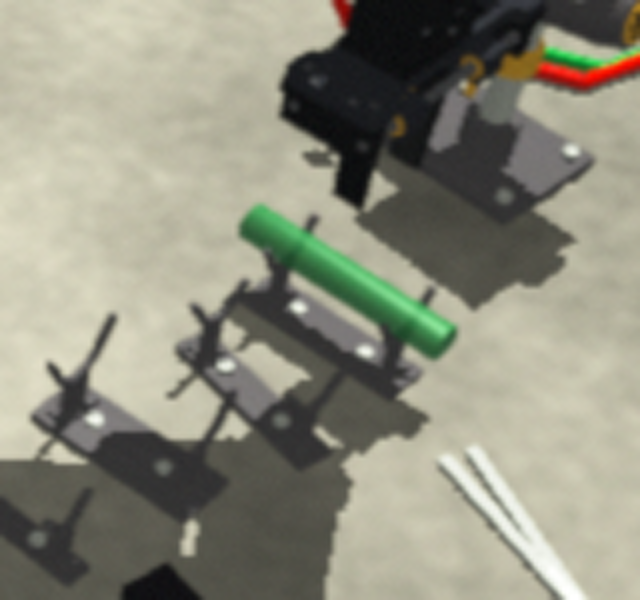

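Request:
move_arm(
  rows=[
    {"tx": 0,"ty": 0,"tz": 0,"rx": 0,"ry": -0.1,"rz": 0,"grip": 70},
    {"tx": -2,"ty": 0,"tz": 0.3,"rx": 0,"ry": 0,"rz": 0,"grip": 70},
    {"tx": -3,"ty": 0,"tz": 0.4,"rx": 0,"ry": 0,"rz": 0,"grip": 70},
    {"tx": -3,"ty": 0,"tz": 0.4,"rx": 0,"ry": 0,"rz": 0,"grip": 70},
    {"tx": -3,"ty": 0,"tz": 0.4,"rx": 0,"ry": 0,"rz": 0,"grip": 70},
    {"tx": -3,"ty": 0,"tz": 0.4,"rx": 0,"ry": 0,"rz": 0,"grip": 70},
    {"tx": -3,"ty": 0,"tz": 0.4,"rx": 0,"ry": 0,"rz": 0,"grip": 70},
    {"tx": -3,"ty": 0,"tz": 0.4,"rx": 0,"ry": 0,"rz": 0,"grip": 70},
    {"tx": -3,"ty": 0,"tz": 0.4,"rx": 0,"ry": 0,"rz": 0,"grip": 70},
    {"tx": -3,"ty": 0,"tz": 0.4,"rx": 0,"ry": 0,"rz": 0,"grip": 70},
  ],
)

```text
t: 9.03
eef_pos: [508.2, 130.8, 163.6]
tcp_rot: [-1.571, -0.0, 1.738]
ft_force: [1.0, 0.2, -0.1]
opening: 0.697
```

Request:
move_arm(
  rows=[
    {"tx": -3,"ty": 0,"tz": 0.4,"rx": 0,"ry": 0,"rz": 0,"grip": 70},
    {"tx": -3,"ty": 0,"tz": 0.4,"rx": 0,"ry": 0,"rz": 0,"grip": 70},
    {"tx": -3,"ty": 0,"tz": 0.4,"rx": 0,"ry": 0,"rz": 0,"grip": 70},
    {"tx": -3,"ty": 0,"tz": 0.4,"rx": 0,"ry": 0,"rz": 0,"grip": 70},
    {"tx": -3,"ty": 0,"tz": 0.4,"rx": 0,"ry": 0,"rz": 0,"grip": 70},
    {"tx": -3,"ty": 0,"tz": 0.2,"rx": 0,"ry": 0,"rz": 0,"grip": 70},
    {"tx": -3,"ty": 1,"tz": 0,"rx": 0,"ry": 0,"rz": 0,"grip": 70},
    {"tx": -2,"ty": 3,"tz": 0,"rx": 0,"ry": 0,"rz": 0,"grip": 70},
    {"tx": 0,"ty": 3,"tz": 0,"rx": 0,"ry": 0,"rz": 0,"grip": 70},
    {"tx": 0,"ty": 0,"tz": 0,"rx": 0,"ry": 0,"rz": 0,"grip": 70},
  ],
)

```text
t: 9.87
eef_pos: [523.0, -98.9, 89.4]
tcp_rot: [-1.565, -0.003, 1.736]
ft_force: [-0.7, 0.7, -0.3]
opening: 0.699
```

```bash
python3 - <<'E'
from h import *
go(524,-110.5,21,99.5)
E
```

```text
t 9.87 pos [523.  -98.9  89.4] rot [-1.565 -0.003  1.736] open 0.699 F [-0.7  0.7 -0.3]
turn [-0.006 -0.001  0.003] then shift cm [-1.16  6.84  0.09] |d| 6.9
```

Request:
move_arm(
  rows=[
    {"tx": -1.1,"ty": 0,"tz": 0.1,"rx": 0,"ry": 0,"rz": 0,"grip": 70},
    {"tx": 0,"ty": 1,"tz": 0,"rx": 0,"ry": 0,"rz": 0,"grip": 70},
    {"tx": 0,"ty": 2,"tz": 0,"rx": 0,"ry": 0,"rz": 0,"grip": 70},
    {"tx": 0,"ty": 1,"tz": 0,"rx": 0,"ry": 0,"rz": 0,"grip": 70},
    {"tx": 0,"ty": 0,"tz": 0,"rx": 0,"ry": 0,"rz": 0,"grip": 70},
    {"tx": 0,"ty": 0,"tz": 0,"rx": 0,"ry": 0,"rz": 0,"grip": 70},
  ],
)

```text
t: 10.37
eef_pos: [526.0, -109.0, 54.0]
tcp_rot: [-1.571, -0.0, 1.739]
ft_force: [-0.5, -0.3, 1.1]
opening: 0.698
```

```bash
python3 - <<'E'
from h import *
go(524,-110.5,21,99.5)
q,_=env.read_camera('scene'); cv2.imwrite('pics/s7.png',cv2.resize(q[190:340,230:400],None,fx=4,fy=4,interpolation=2))
E
```

```text
t 10.37 pos [ 526. -109.   54.] rot [-1.571 -0.     1.739] open 0.698 F [-0.5 -0.3  1.1]
turn [-0.     0.002  0.   ] then shift cm [-0.11  3.3   0.22] |d| 3.3
```

View pics/s7.png

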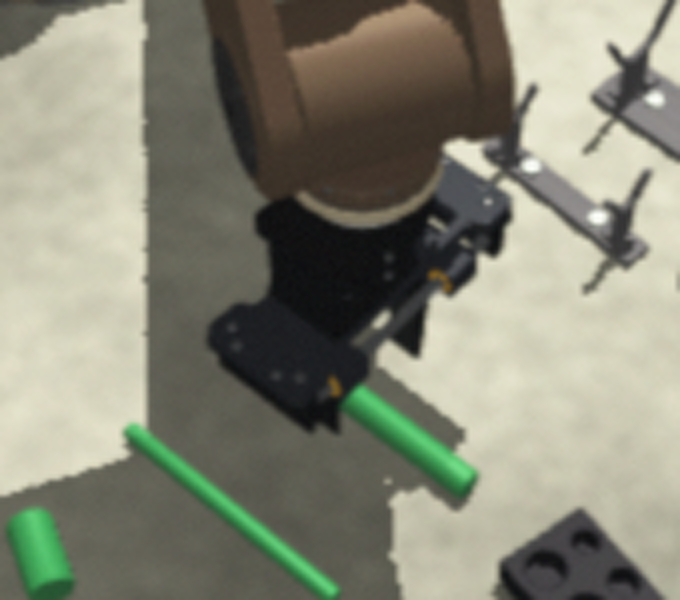

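Request:
move_arm(
  rows=[
    {"tx": -0.1,"ty": 1,"tz": 0.2,"rx": 0,"ry": 0,"rz": 0,"grip": 70},
    {"tx": 0,"ty": 1.3,"tz": 0,"rx": 0,"ry": 0,"rz": 0,"grip": 70},
    {"tx": 0,"ty": 1.0,"tz": 0,"rx": 0,"ry": 0,"rz": 0,"grip": 60},
    {"tx": 0,"ty": 0,"tz": 0,"rx": 0,"ry": 0,"rz": 0,"grip": 45},
    {"tx": 0,"ty": 0,"tz": 0,"rx": 0,"ry": 0,"rz": 0,"grip": 30},
    {"tx": 0,"ty": 0,"tz": 0,"rx": 0,"ry": 0,"rz": 0,"grip": 0},
    {"tx": 0,"ty": 0,"tz": 0,"rx": 0,"ry": 0,"rz": 0,"grip": 0},
    {"tx": 0,"ty": 0,"tz": 0,"rx": 0,"ry": 0,"rz": 0,"grip": 0},
    {"tx": 0,"ty": 0,"tz": 0,"rx": 0,"ry": 0,"rz": 0,"grip": 0},
    {"tx": 0,"ty": 0,"tz": 0,"rx": 0,"ry": 0,"rz": 0,"grip": 0},
  ],
)

```text
t: 11.25
eef_pos: [524.0, -110.6, 20.7]
tcp_rot: [-1.571, -0.0, 1.738]
ft_force: [-0.2, 0.6, 0.8]
opening: 0.208
```

Request:
move_arm(
  rows=[
    {"tx": 0,"ty": 0,"tz": 0,"rx": 0,"ry": 0,"rz": 0,"grip": 0},
    {"tx": 0,"ty": 0,"tz": 0,"rx": 0,"ry": 0,"rz": 0,"grip": 0},
    {"tx": 0,"ty": 0,"tz": 0,"rx": 0,"ry": 0,"rz": 0,"grip": 0},
  ],
)

```text
t: 11.5
eef_pos: [524.0, -110.6, 20.7]
tcp_rot: [-1.571, -0.0, 1.738]
ft_force: [0.1, -0.1, 1.7]
opening: 0.206
```

Request:
move_arm(
  rows=[
    {"tx": 0,"ty": -1,"tz": 0,"rx": 0,"ry": 0,"rz": 0,"grip": 0},
    {"tx": 0,"ty": -2,"tz": 0,"rx": 0,"ry": 0,"rz": 0,"grip": 0},
    {"tx": 0,"ty": -3,"tz": 0,"rx": 0,"ry": 0,"rz": 0,"grip": 0},
    {"tx": 0,"ty": -3,"tz": 0,"rx": 0,"ry": 0,"rz": 0,"grip": 0},
    {"tx": 0,"ty": -3,"tz": 0,"rx": 0,"ry": 0,"rz": 0,"grip": 0},
    {"tx": 0,"ty": -3,"tz": 0,"rx": 0,"ry": 0.09,"rz": 0,"grip": 0},
    {"tx": 0,"ty": 0,"tz": 0,"rx": 0,"ry": 0.1,"rz": 0,"grip": 0},
    {"tx": 0,"ty": 0,"tz": 0,"rx": 0,"ry": 0.1,"rz": 0,"grip": 0},
    {"tx": 0,"ty": 0,"tz": 0,"rx": 0,"ry": 0,"rz": 0,"grip": 0},
    {"tx": 0,"ty": 0,"tz": 0,"rx": 0,"ry": 0,"rz": 0,"grip": 0},
  ],
)

```text
t: 12.33
eef_pos: [523.8, -110.5, 171.0]
tcp_rot: [-1.571, -0.0, 1.451]
ft_force: [1.0, 0.4, -1.5]
opening: 0.205
```

```bash
python3 - <<'E'
from h import *
go(506.4,305,170,82.9)
q,_=env.read_camera('scene'); cv2.imwrite('pics/s8.png',cv2.resize(q[150:350,230:430],None,fx=3,fy=3,interpolation=2))
E
```

```text
t 12.33 pos [ 523.8 -110.5  171. ] rot [-1.571 -0.     1.451] open 0.205 F [ 1.   0.4 -1.5]
turn [0.    0.004 0.   ] then shift cm [41.02  0.1   6.86] |d| 41.6
```

View pics/s8.png

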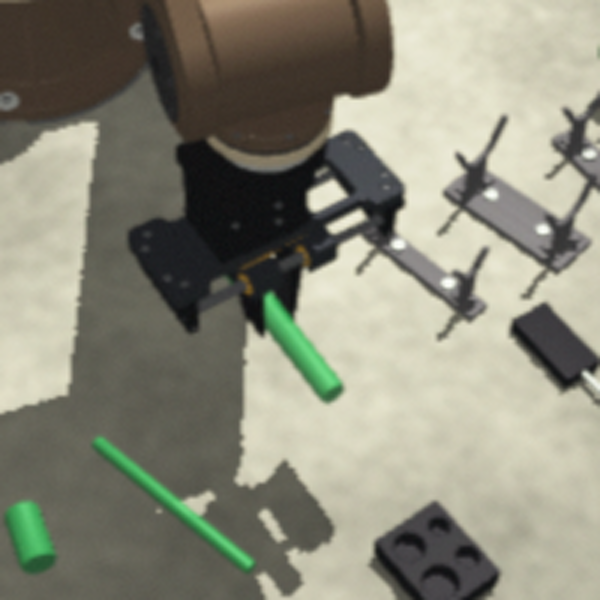

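Request:
move_arm(
  rows=[
    {"tx": 2,"ty": 0,"tz": 0.3,"rx": 0,"ry": 0,"rz": 0,"grip": 0},
    {"tx": 3,"ty": 0,"tz": 0.5,"rx": 0,"ry": 0,"rz": 0,"grip": 0},
    {"tx": 3,"ty": 0,"tz": 0.5,"rx": 0,"ry": 0,"rz": 0,"grip": 0},
    {"tx": 3,"ty": 0,"tz": 0.5,"rx": 0,"ry": 0,"rz": 0,"grip": 0},
    {"tx": 3,"ty": 0,"tz": 0.5,"rx": 0,"ry": 0,"rz": 0,"grip": 0},
    {"tx": 3,"ty": 0,"tz": 0.5,"rx": 0,"ry": 0,"rz": 0,"grip": 0},
    {"tx": 3,"ty": 0,"tz": 0.5,"rx": 0,"ry": 0,"rz": 0,"grip": 0},
    {"tx": 3,"ty": 0,"tz": 0.5,"rx": 0,"ry": 0,"rz": 0,"grip": 0},
    {"tx": 3,"ty": 0,"tz": 0.5,"rx": 0,"ry": 0,"rz": 0,"grip": 0},
    {"tx": 3,"ty": 0,"tz": 0.5,"rx": 0,"ry": 0,"rz": 0,"grip": 0},
  ],
)

```text
t: 13.22
eef_pos: [511.5, 184.6, 170.4]
tcp_rot: [-1.57, 0.0, 1.451]
ft_force: [0.8, 0.2, -1.7]
opening: 0.208
```

Request:
move_arm(
  rows=[
    {"tx": 3,"ty": 0,"tz": 0.5,"rx": 0,"ry": 0,"rz": 0,"grip": 0},
    {"tx": 3,"ty": 0,"tz": 0.5,"rx": 0,"ry": 0,"rz": 0,"grip": 0},
    {"tx": 3,"ty": 0,"tz": 0.5,"rx": 0,"ry": 0,"rz": 0,"grip": 0},
    {"tx": 2,"ty": 0,"tz": 0.5,"rx": 0,"ry": 0,"rz": 0,"grip": 0},
    {"tx": 1,"ty": 0,"tz": 0,"rx": 0,"ry": 0,"rz": 0,"grip": 0},
    {"tx": 0,"ty": 0,"tz": 0,"rx": 0,"ry": 0,"rz": 0,"grip": 0},
    {"tx": 0,"ty": 1,"tz": 0,"rx": 0,"ry": 0,"rz": 0,"grip": 0},
    {"tx": 0,"ty": 2,"tz": 0,"rx": 0,"ry": 0,"rz": 0,"grip": 0},
    {"tx": 0,"ty": 0,"tz": 0,"rx": 0,"ry": 0,"rz": 0,"grip": 0},
    {"tx": 0,"ty": 0,"tz": 0,"rx": 0,"ry": 0,"rz": 0,"grip": 0},
  ],
)

```text
t: 14.05
eef_pos: [506.6, 303.1, 139.7]
tcp_rot: [-1.569, 0.001, 1.447]
ft_force: [0.4, 0.3, -1.9]
opening: 0.202
```

```bash
cat >> h.py <<'E'
def chk(name,x,y,z,tag):
    for n in ("scene","top"):
        im,_=env.read_camera(n); k,l,s,c=greencomps(im); u,v=proj(n,[[x,y,z]])[0]
        for i in range(1,k):
            if s[i,4]>20 and abs(c[i][0]-u)<35 and abs(c[i][1]-v)<35: print(n,name,c[i].round(0),s[i,4],rodfit(n,np.argwhere(l==i)[:,::-1],z))
        u,v=int(u),int(v); a,b=max(u-90,0),max(v-80,0)
        cv2.imwrite(f"pics/{tag}_{n}.png",cv2.resize(im[b:b+150,a:a+180],None,fx=4,fy=4,interpolation=2))
E
python3 - <<'E'
from h import *
go(506.4,305,63,82.9)
p=env.state()['eef_pos']; chk('20',p[0],p[1],p[2]-11,'c20')
E
```

```text
t 14.05 pos [506.6 303.1 139.7] rot [-1.569e+00  1.000e-03  1.447e+00] open 0.202 F [ 0.4  0.3 -1.9]
turn [-0.002  0.    -0.001] then shift cm [0.18 7.67 0.04] |d| 7.7
scene 20 [460. 185.] 641 (array([559.1, 315.8]), 122, 69, -2.2)
top 20 [202. 198.] 37 (array([577.6, 295.4]), 21, 14, 2.6)
```

View pics/c20_scene.png

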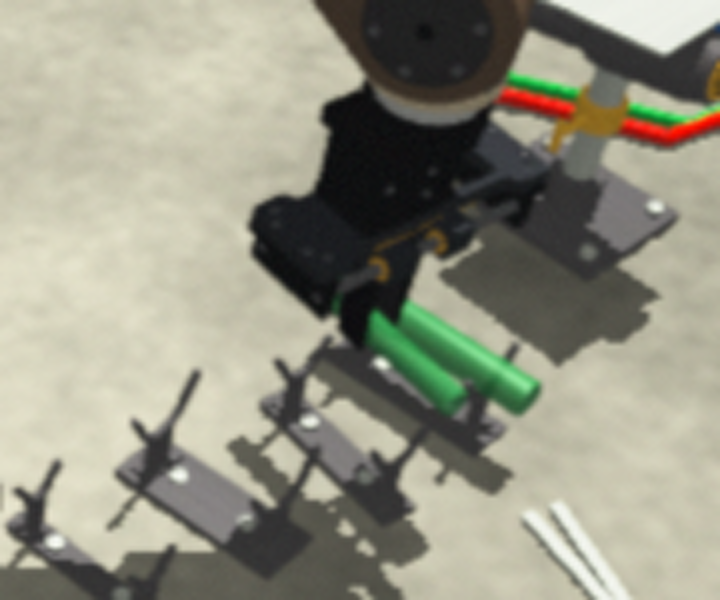

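Request:
move_arm(
  rows=[
    {"tx": 0.1,"ty": 1,"tz": 0,"rx": 0,"ry": 0,"rz": 0,"grip": 0},
    {"tx": 0,"ty": 2,"tz": 0,"rx": 0,"ry": 0,"rz": 0,"grip": 0},
    {"tx": 0,"ty": 1,"tz": 0,"rx": 0,"ry": 0,"rz": 0,"grip": 0},
    {"tx": 0,"ty": 1,"tz": 0,"rx": 0,"ry": 0,"rz": 0,"grip": 0},
    {"tx": 0,"ty": 1,"tz": 0,"rx": 0,"ry": 0,"rz": 0,"grip": 0},
    {"tx": 0,"ty": 0.7,"tz": 0,"rx": 0,"ry": 0,"rz": 0,"grip": 0},
    {"tx": 0,"ty": 0.4,"tz": 0,"rx": 0,"ry": 0,"rz": 0,"grip": 0},
    {"tx": 0,"ty": 0.3,"tz": 0,"rx": 0,"ry": 0,"rz": 0,"grip": 0},
    {"tx": 0,"ty": 0.2,"tz": 0,"rx": 0,"ry": 0,"rz": 0,"grip": 0},
    {"tx": 0,"ty": 0,"tz": 0,"rx": 0,"ry": 0,"rz": 0,"grip": 0},
  ],
)

```text
t: 14.98
eef_pos: [506.9, 305.7, 64.6]
tcp_rot: [-1.571, -0.0, 1.448]
ft_force: [0.1, 0.1, -1.6]
opening: 0.203
```

```bash
python3 - <<'E'
from h import *
go(506.4,305,62.7,82.9)
p=env.state()['eef_pos']; chk('20',p[0],p[1],p[2]-11,'d20')
E
```

```text
t 14.98 pos [506.9 305.7  64.6] rot [-1.571 -0.     1.448] open 0.203 F [ 0.1  0.1 -1.6]
turn [0.    0.001 0.   ] then shift cm [-0.07  0.19  0.04] |d| 0.2
scene 20 [469. 188.] 292 (array([538.9, 403.1]), 92, 40, 1.5)
scene 20 [447. 206.] 242 (array([547.3, 302.7]), 97, 26, -9.3)
top 20 [207. 204.] 33 (array([576.4, 296.5]), 22, 12, 2.5)
```

View pics/d20_scene.png

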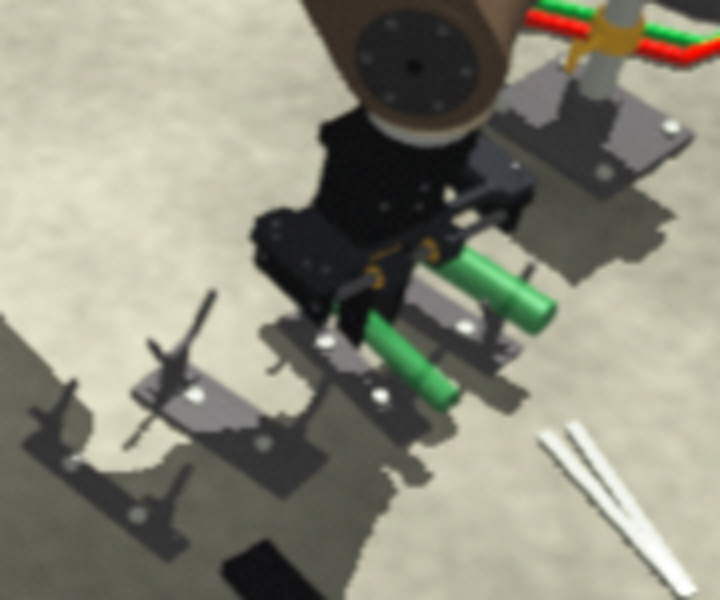

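Request:
move_arm(
  rows=[
    {"tx": 0,"ty": 0.2,"tz": 0,"rx": 0,"ry": 0,"rz": 0,"grip": 0},
    {"tx": 0,"ty": 0,"tz": 0,"rx": 0,"ry": 0,"rz": 0,"grip": 0},
    {"tx": 0,"ty": 0,"tz": 0,"rx": 0,"ry": 0,"rz": 0,"grip": 0},
  ],
)

```text
t: 15.33
eef_pos: [507.2, 305.8, 63.4]
tcp_rot: [-1.572, -0.001, 1.448]
ft_force: [-0.8, -0.5, 4.3]
opening: 0.205
```

Contact. Release and rise.

Request:
move_arm(
  rows=[
    {"tx": 0,"ty": 0,"tz": 0,"rx": 0,"ry": 0,"rz": 0,"grip": 24},
    {"tx": 0,"ty": 0,"tz": 0,"rx": 0,"ry": 0,"rz": 0,"grip": 32},
    {"tx": 0,"ty": 0,"tz": 0,"rx": 0,"ry": 0,"rz": 0,"grip": 42},
    {"tx": 0,"ty": 0,"tz": 0,"rx": 0,"ry": 0,"rz": 0,"grip": 46},
    {"tx": 0,"ty": 0,"tz": 0,"rx": 0,"ry": 0,"rz": 0,"grip": 46},
    {"tx": 0,"ty": 0,"tz": 0,"rx": 0,"ry": 0,"rz": 0,"grip": 46},
    {"tx": 0,"ty": -2,"tz": 0,"rx": 0,"ry": 0,"rz": 0,"grip": 46},
    {"tx": 0,"ty": -3,"tz": 0,"rx": 0,"ry": 0,"rz": 0,"grip": 46},
    {"tx": 0,"ty": -3,"tz": 0,"rx": 0,"ry": 0,"rz": 0,"grip": 46},
    {"tx": 0,"ty": -2,"tz": 0,"rx": 0,"ry": 0,"rz": 0,"grip": 60},
  ],
)

```text
t: 16.17
eef_pos: [507.2, 305.8, 165.1]
tcp_rot: [-1.572, -0.001, 1.448]
ft_force: [0.5, 0.1, 0.7]
opening: 0.491
```

```bash
python3 - <<'E'
from h import *
go(483.6,-418,165,100.5)
q,_=env.read_camera('scene'); cv2.imwrite('pics/s9.png',cv2.resize(q[110:260,370:530],None,fx=4,fy=4,interpolation=2))
E
```

```text
t 16.17 pos [507.2 305.8 165.1] rot [-1.572e+00 -1.000e-03  1.448e+00] open 0.491 F [0.5 0.1 0.7]
turn [ 0.002 -0.306  0.001] then shift cm [-7.074e+01  1.000e-02  1.552e+01] |d| 72.4
```

View pics/s9.png

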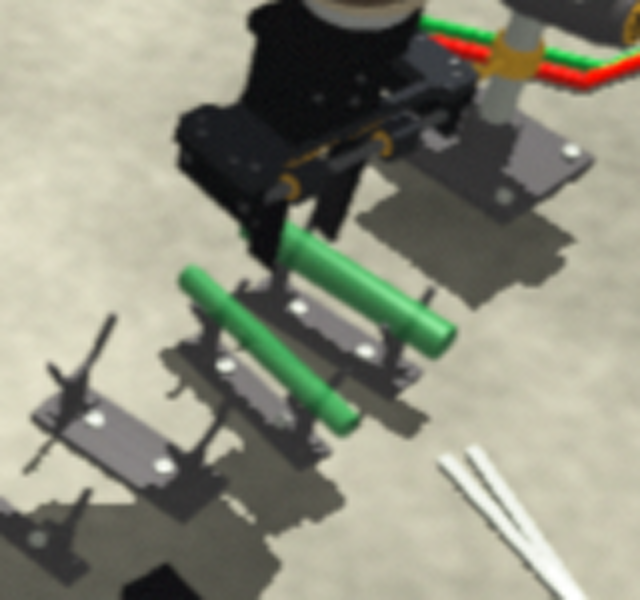

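Request:
move_arm(
  rows=[
    {"tx": 0,"ty": 0,"tz": 0,"rx": 0,"ry": -0.1,"rz": 0,"grip": 80},
    {"tx": 0,"ty": 0,"tz": 0,"rx": 0,"ry": -0.1,"rz": 0,"grip": 80},
    {"tx": 0,"ty": 0,"tz": 0,"rx": 0,"ry": -0.1,"rz": 0,"grip": 80},
    {"tx": -3.2,"ty": 0,"tz": 0.7,"rx": 0,"ry": 0,"rz": 0,"grip": 80},
    {"tx": -3.2,"ty": 0,"tz": 0.7,"rx": 0,"ry": 0,"rz": 0,"grip": 80},
    {"tx": -3.2,"ty": 0,"tz": 0.7,"rx": 0,"ry": 0,"rz": 0,"grip": 80},
    {"tx": -3.2,"ty": 0,"tz": 0.7,"rx": 0,"ry": 0,"rz": 0,"grip": 80},
    {"tx": -3.2,"ty": 0,"tz": 0.7,"rx": 0,"ry": 0,"rz": 0,"grip": 80},
    {"tx": -3.2,"ty": 0,"tz": 0.7,"rx": 0,"ry": 0,"rz": 0,"grip": 80},
    {"tx": -3.2,"ty": 0,"tz": 0.7,"rx": 0,"ry": 0,"rz": 0,"grip": 80},
  ],
)

```text
t: 17.05
eef_pos: [497.7, 75.0, 162.5]
tcp_rot: [-1.571, -0.0, 1.748]
ft_force: [0.3, -0.1, -0.2]
opening: 0.805
```

Request:
move_arm(
  rows=[
    {"tx": -3.2,"ty": 0,"tz": 0.7,"rx": 0,"ry": 0,"rz": 0,"grip": 80},
    {"tx": -3.2,"ty": 0,"tz": 0.7,"rx": 0,"ry": 0,"rz": 0,"grip": 80},
    {"tx": -3.2,"ty": 0,"tz": 0.7,"rx": 0,"ry": 0,"rz": 0,"grip": 80},
    {"tx": -3.2,"ty": 0,"tz": 0.7,"rx": 0,"ry": 0,"rz": 0,"grip": 80},
    {"tx": -3.2,"ty": 0,"tz": 0.7,"rx": 0,"ry": 0,"rz": 0,"grip": 80},
    {"tx": -3.2,"ty": 0,"tz": 0.7,"rx": 0,"ry": 0,"rz": 0,"grip": 80},
    {"tx": -3.2,"ty": 0,"tz": 0.7,"rx": 0,"ry": 0,"rz": 0,"grip": 80},
    {"tx": -3.2,"ty": 0,"tz": 0.7,"rx": 0,"ry": 0,"rz": 0,"grip": 80},
    {"tx": -3.2,"ty": 0,"tz": 0.7,"rx": 0,"ry": 0,"rz": 0,"grip": 80},
    {"tx": -3.2,"ty": 0,"tz": 0.7,"rx": 0,"ry": 0,"rz": 0,"grip": 80},
  ],
)

```text
t: 17.88
eef_pos: [485.2, -252.5, 162.4]
tcp_rot: [-1.571, -0.0, 1.748]
ft_force: [0.3, -0.1, 0.4]
opening: 0.796
```

Request:
move_arm(
  rows=[
    {"tx": -3.2,"ty": 0,"tz": 0.7,"rx": 0,"ry": 0,"rz": 0,"grip": 80},
    {"tx": -3.2,"ty": 0,"tz": 0.7,"rx": 0,"ry": 0,"rz": 0,"grip": 80},
    {"tx": -3.2,"ty": 0,"tz": 0.7,"rx": 0,"ry": 0,"rz": 0,"grip": 80},
    {"tx": -2.2,"ty": 0,"tz": 0.5,"rx": 0,"ry": 0,"rz": 0,"grip": 80},
    {"tx": 0,"ty": 2,"tz": 0,"rx": 0,"ry": 0,"rz": 0,"grip": 80},
    {"tx": 0,"ty": 3,"tz": 0,"rx": 0,"ry": 0,"rz": 0,"grip": 80},
    {"tx": 0,"ty": 1,"tz": 0,"rx": 0,"ry": 0,"rz": 0,"grip": 80},
    {"tx": 0,"ty": 0,"tz": 0,"rx": 0,"ry": 0,"rz": 0,"grip": 80},
  ],
)

```text
t: 18.55
eef_pos: [479.9, -370.7, 100.1]
tcp_rot: [-1.568, -0.004, 1.748]
ft_force: [0.3, 0.6, -0.2]
opening: 0.801
```

```bash
python3 - <<'E'
from h import *
go(483.6,-418,21,100.5)
q,_=env.read_camera('scene'); cv2.imwrite('pics/s10.png',cv2.resize(q[230:430,120:320],None,fx=3,fy=3,interpolation=2))
E
```

```text
t 18.55 pos [ 479.9 -370.7  100.1] rot [-1.568 -0.004  1.748] open 0.801 F [ 0.3  0.6 -0.2]
turn [-0.003 -0.006  0.004] then shift cm [-4.72  7.91  0.49] |d| 9.2
```

View pics/s10.png

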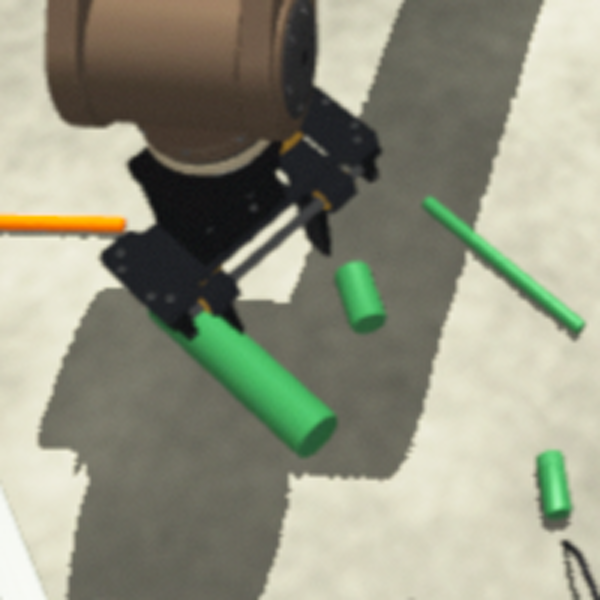

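Request:
move_arm(
  rows=[
    {"tx": -2.4,"ty": 0,"tz": 0.2,"rx": 0,"ry": 0,"rz": 0,"grip": 80},
    {"tx": -2.3,"ty": 0,"tz": 0.2,"rx": 0,"ry": 0,"rz": 0,"grip": 80},
    {"tx": 0,"ty": 0,"tz": 0,"rx": 0,"ry": 0,"rz": 0,"grip": 80},
    {"tx": 0,"ty": 0,"tz": 0,"rx": 0,"ry": 0,"rz": 0,"grip": 80},
    {"tx": 0,"ty": 0,"tz": 0,"rx": 0,"ry": 0,"rz": 0,"grip": 80},
  ],
)

```text
t: 19.02
eef_pos: [485.3, -418.0, 103.5]
tcp_rot: [-1.571, 0.0, 1.748]
ft_force: [-0.1, 0.6, -0.6]
opening: 0.798
```

```bash
python3 - <<'E'
from h import *
go(483.6,-418,21,100.5)
q,_=env.read_camera('scene'); cv2.imwrite('pics/s11.png',cv2.resize(q[230:430,120:320],None,fx=3,fy=3,interpolation=2))
E
```

```text
t 19.02 pos [ 485.3 -418.   103.5] rot [-1.571  0.     1.748] open 0.798 F [-0.1  0.6 -0.6]
turn [ 0.001 -0.006 -0.   ] then shift cm [0.03 8.25 0.17] |d| 8.3
```

View pics/s11.png

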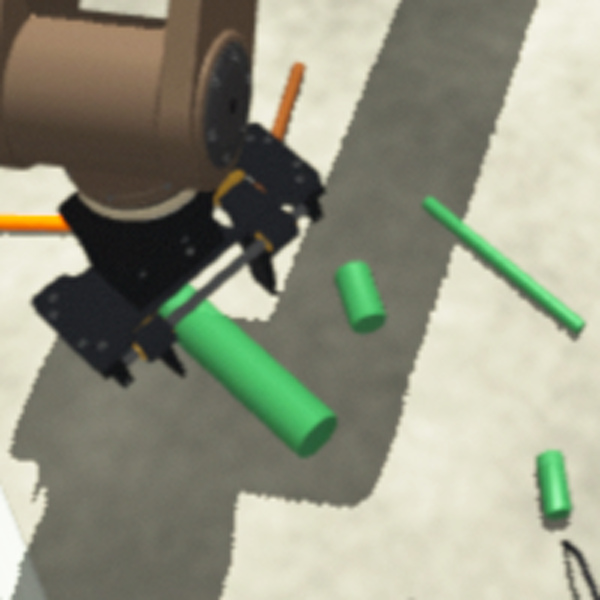

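Request:
move_arm(
  rows=[
    {"tx": 0,"ty": 1.2,"tz": 0.2,"rx": 0,"ry": 0,"rz": 0,"grip": 80},
    {"tx": 0,"ty": 2,"tz": 0,"rx": 0,"ry": 0,"rz": 0,"grip": 80},
    {"tx": 0,"ty": 2,"tz": 0,"rx": 0,"ry": 0,"rz": 0,"grip": 80},
    {"tx": 0,"ty": 2,"tz": 0,"rx": 0,"ry": 0,"rz": 0,"grip": 80},
    {"tx": 0,"ty": 1,"tz": 0,"rx": 0,"ry": 0,"rz": 0,"grip": 80},
    {"tx": 0,"ty": 0,"tz": 0,"rx": 0,"ry": 0,"rz": 0,"grip": 60},
    {"tx": 0,"ty": 0,"tz": 0,"rx": 0,"ry": 0,"rz": 0,"grip": 48},
    {"tx": 0,"ty": 0,"tz": 0,"rx": 0,"ry": 0,"rz": 0,"grip": 0},
    {"tx": 0,"ty": 0,"tz": 0,"rx": 0,"ry": 0,"rz": 0,"grip": 0},
    {"tx": 0,"ty": 0,"tz": 0,"rx": 0,"ry": 0,"rz": 0,"grip": 0},
  ],
)

```text
t: 19.9
eef_pos: [483.3, -418.8, 21.0]
tcp_rot: [-1.571, 0.0, 1.748]
ft_force: [-0.3, 0.4, -0.3]
opening: 0.503
```

Request:
move_arm(
  rows=[
    {"tx": 0,"ty": 0,"tz": 0,"rx": 0,"ry": 0,"rz": 0,"grip": 0},
    {"tx": 0,"ty": 0,"tz": 0,"rx": 0,"ry": 0,"rz": 0,"grip": 0},
    {"tx": 0,"ty": 0,"tz": 0,"rx": 0,"ry": 0,"rz": 0,"grip": 0},
    {"tx": 0,"ty": 0,"tz": 0,"rx": 0,"ry": 0,"rz": 0,"grip": 0},
  ],
)

```text
t: 20.23
eef_pos: [483.2, -418.5, 20.8]
tcp_rot: [-1.571, -0.001, 1.748]
ft_force: [-1.0, 3.7, 4.9]
opening: 0.4
```

Request:
move_arm(
  rows=[
    {"tx": 0,"ty": 0,"tz": 0,"rx": 0,"ry": 0,"rz": 0,"grip": 0},
    {"tx": 0,"ty": -1,"tz": 0,"rx": 0,"ry": 0,"rz": 0,"grip": 0},
    {"tx": 0,"ty": -2,"tz": 0,"rx": 0,"ry": 0,"rz": 0,"grip": 0},
    {"tx": 0,"ty": -3,"tz": 0,"rx": 0,"ry": 0,"rz": 0,"grip": 0},
    {"tx": 0,"ty": -3,"tz": 0,"rx": 0,"ry": 0,"rz": 0,"grip": 0},
    {"tx": 0,"ty": -3,"tz": 0,"rx": 0,"ry": 0,"rz": 0,"grip": 0},
    {"tx": 0,"ty": -3,"tz": 0,"rx": 0,"ry": 0.07,"rz": 0,"grip": 0},
    {"tx": 0,"ty": 0,"tz": 0,"rx": 0,"ry": 0,"rz": 0,"grip": 0},
    {"tx": 0,"ty": 0,"tz": 0,"rx": 0,"ry": 0,"rz": 0,"grip": 0},
  ],
)

```text
t: 20.98
eef_pos: [483.4, -419.3, 172.1]
tcp_rot: [-1.573, 0.002, 1.678]
ft_force: [-0.3, 0.0, -4.7]
opening: 0.396
```

```bash
python3 - <<'E'
from h import *
go(485,205,170,96.1)
q,_=env.read_camera('scene'); cv2.imwrite('pics/s12.png',cv2.resize(q[200:400,120:320],None,fx=3,fy=3,interpolation=2))
E
```

```text
t 20.98 pos [ 483.4 -419.3  172.1] rot [-1.573  0.002  1.678] open 0.396 F [-0.3  0.  -4.7]
turn [ 0.002  0.001 -0.002] then shift cm [62.06  0.21 -6.8 ] |d| 62.4
```

View pics/s12.png

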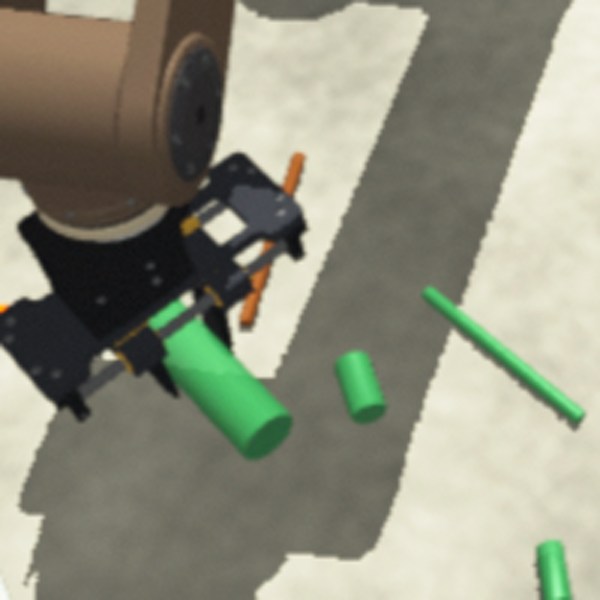

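Request:
move_arm(
  rows=[
    {"tx": 1.5,"ty": 0,"tz": -0.1,"rx": 0,"ry": 0,"rz": 0,"grip": 0},
    {"tx": 3,"ty": 0,"tz": -0.3,"rx": 0,"ry": 0,"rz": 0,"grip": 0},
    {"tx": 3,"ty": 0,"tz": -0.3,"rx": 0,"ry": 0,"rz": 0,"grip": 0},
    {"tx": 3,"ty": 0,"tz": -0.4,"rx": 0,"ry": 0,"rz": 0,"grip": 0},
    {"tx": 3,"ty": 0,"tz": -0.3,"rx": 0,"ry": 0,"rz": 0,"grip": 0},
    {"tx": 3,"ty": 0,"tz": -0.3,"rx": 0,"ry": 0,"rz": 0,"grip": 0},
    {"tx": 3,"ty": 0,"tz": -0.4,"rx": 0,"ry": 0,"rz": 0,"grip": 0},
    {"tx": 3,"ty": 0,"tz": -0.3,"rx": 0,"ry": 0,"rz": 0,"grip": 0},
    {"tx": 3,"ty": 0,"tz": -0.3,"rx": 0,"ry": 0,"rz": 0,"grip": 0},
    {"tx": 3,"ty": 0,"tz": -0.4,"rx": 0,"ry": 0,"rz": 0,"grip": 0},
  ],
)

```text
t: 21.87
eef_pos: [482.5, -130.6, 169.0]
tcp_rot: [-1.568, -0.002, 1.679]
ft_force: [0.9, 0.2, -3.8]
opening: 0.398
```

Request:
move_arm(
  rows=[
    {"tx": 3,"ty": 0,"tz": -0.3,"rx": 0,"ry": 0,"rz": 0,"grip": 0},
    {"tx": 3,"ty": 0,"tz": -0.3,"rx": 0,"ry": 0,"rz": 0,"grip": 0},
    {"tx": 3,"ty": 0,"tz": -0.4,"rx": 0,"ry": 0,"rz": 0,"grip": 0},
    {"tx": 3,"ty": 0,"tz": -0.3,"rx": 0,"ry": 0,"rz": 0,"grip": 0},
    {"tx": 3,"ty": 0,"tz": -0.3,"rx": 0,"ry": 0,"rz": 0,"grip": 0},
    {"tx": 3,"ty": 0,"tz": -0.4,"rx": 0,"ry": 0,"rz": 0,"grip": 0},
    {"tx": 3,"ty": 0,"tz": -0.3,"rx": 0,"ry": 0,"rz": 0,"grip": 0},
    {"tx": 3,"ty": 0,"tz": -0.3,"rx": 0,"ry": 0,"rz": 0,"grip": 0},
    {"tx": 3,"ty": 0,"tz": -0.4,"rx": 0,"ry": 0,"rz": 0,"grip": 0},
    {"tx": 3,"ty": 0,"tz": -0.3,"rx": 0,"ry": 0,"rz": 0,"grip": 0},
  ],
)

```text
t: 22.7
eef_pos: [483.4, 170.9, 169.0]
tcp_rot: [-1.568, 0.0, 1.679]
ft_force: [1.4, 0.3, -4.2]
opening: 0.398
```

Request:
move_arm(
  rows=[
    {"tx": 2,"ty": 0,"tz": -0.2,"rx": 0,"ry": 0,"rz": 0,"grip": 0},
    {"tx": 1.5,"ty": 0,"tz": -0.2,"rx": 0,"ry": 0,"rz": 0,"grip": 0},
    {"tx": 0,"ty": 0,"tz": 0,"rx": 0,"ry": 0,"rz": 0,"grip": 0},
    {"tx": 0,"ty": 1,"tz": 0,"rx": 0,"ry": 0,"rz": 0,"grip": 0},
    {"tx": 0,"ty": 1,"tz": 0,"rx": 0,"ry": 0,"rz": 0,"grip": 0},
    {"tx": 0,"ty": 0,"tz": 0,"rx": 0,"ry": 0,"rz": 0,"grip": 0},
    {"tx": 0,"ty": 0,"tz": 0,"rx": 0,"ry": 0,"rz": 0,"grip": 0},
  ],
)

```text
t: 23.28
eef_pos: [484.1, 203.8, 149.4]
tcp_rot: [-1.568, 0.0, 1.677]
ft_force: [0.1, -0.6, -3.5]
opening: 0.396
```

```bash
python3 - <<'E'
from h import *
go(485,205,64,96.1)
p=env.state()['eef_pos']; chk('38',p[0],p[1],p[2]-2,'c38')
E
```

```text
t 23.28 pos [484.1 203.8 149.4] rot [-1.568  0.     1.677] open 0.396 F [ 0.1 -0.6 -3.5]
turn [-0.003 -0.    -0.   ] then shift cm [ 0.11  8.54 -0.1 ] |d| 8.5
scene 38 [429. 195.] 806 (array([554.4, 210.2]), 163, 60, -4.4)
```

View pics/c38_scene.png

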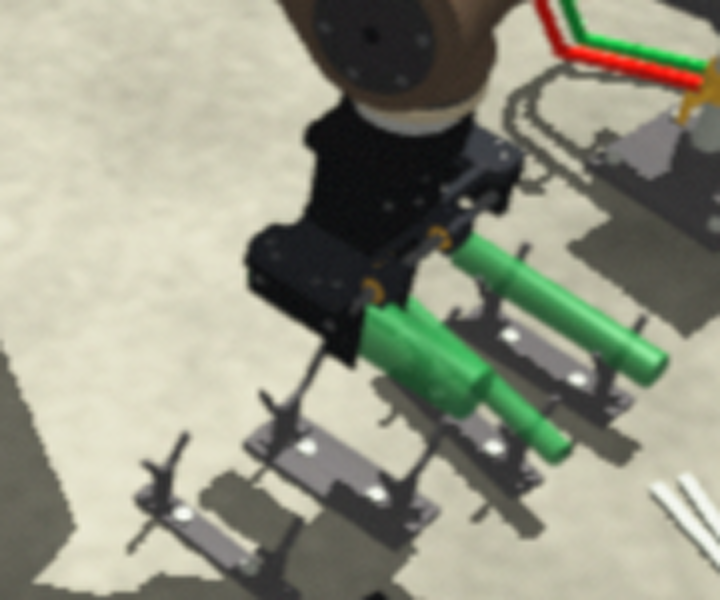

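Request:
move_arm(
  rows=[
    {"tx": 0.1,"ty": 1,"tz": -0.1,"rx": 0,"ry": 0,"rz": 0,"grip": 0},
    {"tx": 0,"ty": 2,"tz": 0,"rx": 0,"ry": 0,"rz": 0,"grip": 0},
    {"tx": 0,"ty": 2,"tz": 0,"rx": 0,"ry": 0,"rz": 0,"grip": 0},
    {"tx": 0,"ty": 1,"tz": 0,"rx": 0,"ry": 0,"rz": 0,"grip": 0},
    {"tx": 0,"ty": 1,"tz": 0,"rx": 0,"ry": 0,"rz": 0,"grip": 0},
    {"tx": 0,"ty": 0.5,"tz": 0,"rx": 0,"ry": 0,"rz": 0,"grip": 0},
    {"tx": 0,"ty": 0.4,"tz": 0,"rx": 0,"ry": 0,"rz": 0,"grip": 0},
    {"tx": 0,"ty": 0.3,"tz": 0,"rx": 0,"ry": 0,"rz": 0,"grip": 0},
    {"tx": 0,"ty": 0.1,"tz": 0,"rx": 0,"ry": 0,"rz": 0,"grip": 0},
    {"tx": 0,"ty": 0,"tz": 0,"rx": 0,"ry": 0,"rz": 0,"grip": 0},
  ],
)

```text
t: 24.22
eef_pos: [485.5, 206.0, 67.9]
tcp_rot: [-1.571, -0.0, 1.678]
ft_force: [0.5, 0.3, -4.3]
opening: 0.398
```

```bash
python3 - <<'E'
from h import *
go(485,205,64,96.1)
p=env.state()['eef_pos']; chk('38',p[0],p[1],p[2]-2,'d38')
E
```

```text
t 24.22 pos [485.5 206.   67.9] rot [-1.571 -0.     1.678] open 0.398 F [ 0.5  0.3 -4.3]
turn [0.001 0.001 0.   ] then shift cm [-0.09  0.39  0.06] |d| 0.4
scene 38 [418. 215.] 507 (array([528. , 212.8]), 96, 52, 6.2)
```

View pics/d38_scene.png

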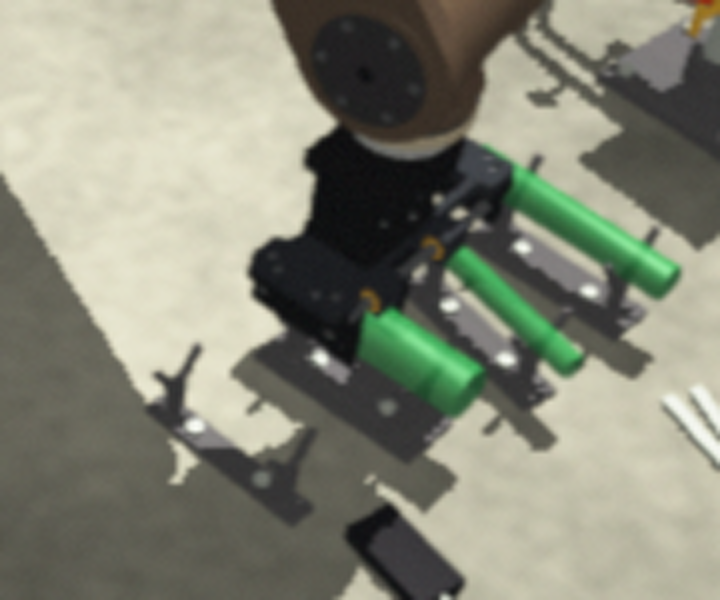

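Request:
move_arm(
  rows=[
    {"tx": -0.1,"ty": 0.2,"tz": 0.0,"rx": 0,"ry": 0,"rz": 0,"grip": 0},
    {"tx": 0,"ty": 0.1,"tz": 0,"rx": 0,"ry": 0,"rz": 0,"grip": 0},
    {"tx": 0,"ty": 0,"tz": 0,"rx": 0,"ry": 0,"rz": 0,"grip": 0},
    {"tx": 0,"ty": 0,"tz": 0,"rx": 0,"ry": 0,"rz": 0,"grip": 0},
  ],
)

```text
t: 24.65
eef_pos: [485.5, 204.9, 64.7]
tcp_rot: [-1.571, -0.0, 1.678]
ft_force: [0.4, 0.5, -3.8]
opening: 0.396
```

Request:
move_arm(
  rows=[
    {"tx": 0,"ty": 0.1,"tz": 0.0,"rx": 0,"ry": 0,"rz": 0,"grip": 0},
    {"tx": 0,"ty": 0,"tz": 0,"rx": 0,"ry": 0,"rz": 0,"grip": 0},
    {"tx": 0,"ty": 0,"tz": 0,"rx": 0,"ry": 0,"rz": 0,"grip": 0},
  ],
)

```text
t: 24.9
eef_pos: [485.6, 205.0, 64.3]
tcp_rot: [-1.572, -0.0, 1.678]
ft_force: [-1.3, -1.4, 5.5]
opening: 0.399
```

Request:
move_arm(
  rows=[
    {"tx": 0,"ty": 0,"tz": 0,"rx": 0,"ry": 0,"rz": 0,"grip": 43},
    {"tx": 0,"ty": 0,"tz": 0,"rx": 0,"ry": 0,"rz": 0,"grip": 52},
    {"tx": 0,"ty": 0,"tz": 0,"rx": 0,"ry": 0,"rz": 0,"grip": 62},
    {"tx": 0,"ty": 0,"tz": 0,"rx": 0,"ry": 0,"rz": 0,"grip": 64},
    {"tx": 0,"ty": 0,"tz": 0,"rx": 0,"ry": 0,"rz": 0,"grip": 64},
    {"tx": 0,"ty": 0,"tz": 0,"rx": 0,"ry": 0,"rz": 0,"grip": 64},
    {"tx": 0,"ty": -2,"tz": 0,"rx": 0,"ry": 0,"rz": 0,"grip": 64},
    {"tx": 0,"ty": -3,"tz": 0,"rx": 0,"ry": 0,"rz": 0,"grip": 64},
    {"tx": 0,"ty": -3,"tz": 0,"rx": 0,"ry": 0,"rz": 0,"grip": 64},
    {"tx": 0,"ty": -2,"tz": 0,"rx": 0,"ry": 0,"rz": 0,"grip": 60},
  ],
)

```text
t: 25.73
eef_pos: [485.8, 205.0, 165.9]
tcp_rot: [-1.572, -0.0, 1.678]
ft_force: [0.1, 0.1, 0.1]
opening: 0.615
```

```bash
python3 - <<'E'
from h import *
go(528.6,-215.3,165,99.4)
p=env.state()['eef_pos']; chk('38',p[0],p[1],62,'e38')
E
```

```text
t 25.73 pos [485.8 205.  165.9] rot [-1.572 -0.     1.678] open 0.615 F [0.1 0.1 0.1]
turn [ 0.002 -0.057  0.   ] then shift cm [-42.17   0.09   2.64] |d| 42.3
scene 38 [438. 198.] 418 (array([512.8, 300.3]), 171, 26, -7.3)
scene 38 [406. 208.] 896 (array([485.2, 207.2]), 183, 50, 6.5)
top 38 [242. 255.] 35 (array([421.4, 183.8]), 30, 12, 10.0)
```

View pics/e38_scene.png

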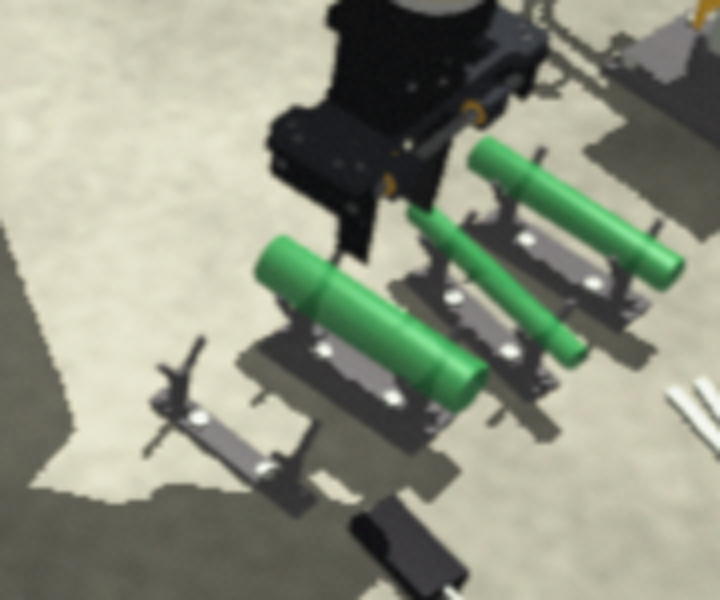

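Request:
move_arm(
  rows=[
    {"tx": 0,"ty": 0,"tz": 0,"rx": 0,"ry": -0.057,"rz": 0,"grip": 60},
    {"tx": -2,"ty": 0,"tz": 0.2,"rx": 0,"ry": 0,"rz": 0,"grip": 60},
    {"tx": -3,"ty": 0,"tz": 0.2,"rx": 0,"ry": 0,"rz": 0,"grip": 60},
    {"tx": -3,"ty": 0,"tz": 0.2,"rx": 0,"ry": 0,"rz": 0,"grip": 60},
    {"tx": -3,"ty": 0,"tz": 0.2,"rx": 0,"ry": 0,"rz": 0,"grip": 60},
    {"tx": -3,"ty": 0,"tz": 0.2,"rx": 0,"ry": 0,"rz": 0,"grip": 60},
    {"tx": -3,"ty": 0,"tz": 0.2,"rx": 0,"ry": 0,"rz": 0,"grip": 60},
    {"tx": -3,"ty": 0,"tz": 0.2,"rx": 0,"ry": 0,"rz": 0,"grip": 60},
    {"tx": -3,"ty": 0,"tz": 0.2,"rx": 0,"ry": 0,"rz": 0,"grip": 60},
    {"tx": -3,"ty": 0,"tz": 0.2,"rx": 0,"ry": 0,"rz": 0,"grip": 60},
  ],
)

```text
t: 26.67
eef_pos: [509.8, -56.0, 162.6]
tcp_rot: [-1.57, -0.001, 1.735]
ft_force: [-0.1, 0.5, 0.7]
opening: 0.599
```

Request:
move_arm(
  rows=[
    {"tx": -3,"ty": 0,"tz": 0.2,"rx": 0,"ry": 0,"rz": 0,"grip": 60},
    {"tx": -3,"ty": 0,"tz": 0.2,"rx": 0,"ry": 0,"rz": 0,"grip": 60},
    {"tx": -3,"ty": 0,"tz": 0.2,"rx": 0,"ry": 0,"rz": 0,"grip": 60},
    {"tx": -3,"ty": 0,"tz": 0.2,"rx": 0,"ry": 0,"rz": 0,"grip": 60},
    {"tx": -3,"ty": 2,"tz": 0,"rx": 0,"ry": 0,"rz": 0,"grip": 60},
    {"tx": -1,"ty": 3,"tz": 0,"rx": 0,"ry": 0,"rz": 0,"grip": 60},
    {"tx": 0,"ty": 2,"tz": 0,"rx": 0,"ry": 0,"rz": 0,"grip": 60},
    {"tx": 0,"ty": 0,"tz": 0,"rx": 0,"ry": 0,"rz": 0,"grip": 60},
    {"tx": 0,"ty": 0,"tz": 0,"rx": 0,"ry": 0,"rz": 0,"grip": 60},
  ],
)

```text
t: 27.42
eef_pos: [527.8, -213.4, 92.4]
tcp_rot: [-1.568, -0.002, 1.735]
ft_force: [0.9, 0.5, 0.0]
opening: 0.6
```

```bash
python3 - <<'E'
from h import *
go(528.6,-215.3,20.5,99.4)
E
```

```text
t 27.42 pos [ 527.8 -213.4   92.4] rot [-1.568 -0.002  1.735] open 0.6 F [0.9 0.5 0. ]
turn [-0.002 -0.     0.002] then shift cm [-0.2   7.19 -0.05] |d| 7.2
```

Request:
move_arm(
  rows=[
    {"tx": -0.2,"ty": 2,"tz": 0,"rx": 0,"ry": 0,"rz": 0,"grip": 60},
    {"tx": 0,"ty": 2,"tz": 0,"rx": 0,"ry": 0,"rz": 0,"grip": 60},
    {"tx": 0,"ty": 1,"tz": 0,"rx": 0,"ry": 0,"rz": 0,"grip": 60},
    {"tx": 0,"ty": 0,"tz": 0,"rx": 0,"ry": 0,"rz": 0,"grip": 60},
    {"tx": 0,"ty": 0,"tz": 0,"rx": 0,"ry": 0,"rz": 0,"grip": 60},
  ],
)

```text
t: 27.83
eef_pos: [529.1, -215.4, 44.4]
tcp_rot: [-1.571, 0.0, 1.736]
ft_force: [0.0, -0.5, -0.2]
opening: 0.599
```

```bash
python3 - <<'E'
from h import *
go(528.6,-215.3,20.5,99.4)
p=env.state()['eef_pos']; chk('12',p[0],p[1],6,'c12')
E
```

```text
t 27.83 pos [ 529.1 -215.4   44.4] rot [-1.571  0.     1.736] open 0.599 F [ 0.  -0.5 -0.2]
turn [ 0.     0.001 -0.   ] then shift cm [0.02 2.39 0.05] |d| 2.4
scene 12 [298. 326.] 222 (array([ 564.4, -208.2]), 98, 14, 9.3)
```

View pics/c12_scene.png

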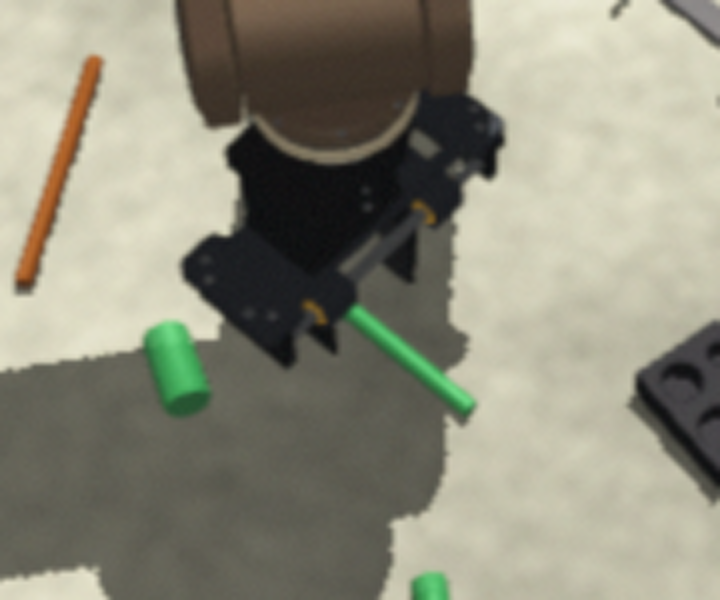

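Request:
move_arm(
  rows=[
    {"tx": 0,"ty": 1.2,"tz": 0,"rx": 0,"ry": 0,"rz": 0,"grip": 60},
    {"tx": 0,"ty": 1.2,"tz": 0,"rx": 0,"ry": 0,"rz": 0,"grip": 50},
    {"tx": 0,"ty": 0,"tz": 0,"rx": 0,"ry": 0,"rz": 0,"grip": 40},
    {"tx": 0,"ty": 0,"tz": 0,"rx": 0,"ry": 0,"rz": 0,"grip": 30},
    {"tx": 0,"ty": 0,"tz": 0,"rx": 0,"ry": 0,"rz": 0,"grip": 22},
    {"tx": 0,"ty": 0,"tz": 0,"rx": 0,"ry": 0,"rz": 0,"grip": 0},
    {"tx": 0,"ty": 0,"tz": 0,"rx": 0,"ry": 0,"rz": 0,"grip": 0},
    {"tx": 0,"ty": 0,"tz": 0,"rx": 0,"ry": 0,"rz": 0,"grip": 0},
    {"tx": 0,"ty": 0,"tz": 0,"rx": 0,"ry": 0,"rz": 0,"grip": 0},
    {"tx": 0,"ty": 0,"tz": 0,"rx": 0,"ry": 0,"rz": 0,"grip": 0},
  ],
)

```text
t: 28.77
eef_pos: [529.0, -215.7, 19.3]
tcp_rot: [-1.571, 0.0, 1.735]
ft_force: [0.5, 0.2, 6.7]
opening: 0.123
```

Request:
move_arm(
  rows=[
    {"tx": 0,"ty": 0,"tz": 0,"rx": 0,"ry": 0,"rz": 0,"grip": 0},
    {"tx": 0,"ty": 0,"tz": 0,"rx": 0,"ry": 0,"rz": 0,"grip": 0},
    {"tx": 0,"ty": 0,"tz": 0,"rx": 0,"ry": 0,"rz": 0,"grip": 0},
    {"tx": 0,"ty": 0,"tz": 0,"rx": 0,"ry": 0,"rz": 0,"grip": 0},
  ],
)

```text
t: 29.1
eef_pos: [529.0, -215.7, 19.3]
tcp_rot: [-1.571, 0.0, 1.735]
ft_force: [-0.6, 0.1, 6.7]
opening: 0.123
```

Request:
move_arm(
  rows=[
    {"tx": 0,"ty": -1,"tz": 0,"rx": 0,"ry": 0,"rz": 0,"grip": 0},
    {"tx": 0,"ty": -2,"tz": 0,"rx": 0,"ry": 0,"rz": 0,"grip": 0},
    {"tx": 0,"ty": -3,"tz": 0,"rx": 0,"ry": 0,"rz": 0,"grip": 0},
    {"tx": 0,"ty": -3,"tz": 0,"rx": 0,"ry": 0,"rz": 0,"grip": 0},
    {"tx": 0,"ty": -3,"tz": 0,"rx": 0,"ry": 0,"rz": 0,"grip": 0},
    {"tx": 0,"ty": -3,"tz": 0,"rx": 0,"ry": 0.095,"rz": 0,"grip": 0},
    {"tx": 0,"ty": 0,"tz": 0,"rx": 0,"ry": 0,"rz": 0,"grip": 0},
    {"tx": 0,"ty": 0,"tz": 0,"rx": 0,"ry": 0,"rz": 0,"grip": 0},
  ],
)

```text
t: 29.77
eef_pos: [529.1, -215.8, 170.9]
tcp_rot: [-1.573, 0.001, 1.64]
ft_force: [0.5, 0.4, -0.3]
opening: 0.12
```

```bash
python3 - <<'E'
from h import *
go(476.3,98.5,170,94)
p=env.state()['eef_pos']; chk('12',p[0],p[1],p[2]-14,'d12')
E
```

```text
t 29.77 pos [ 529.1 -215.8  170.9] rot [-1.573e+00  1.000e-03  1.640e+00] open 0.12 F [ 0.5  0.4 -0.3]
turn [ 0.002 -0.    -0.001] then shift cm [31.72  0.09  3.07] |d| 31.9
scene 12 [294. 292.] 239 (array([ 567.5, -213.1]), 95, 16, 2.3)
```

View pics/d12_scene.png

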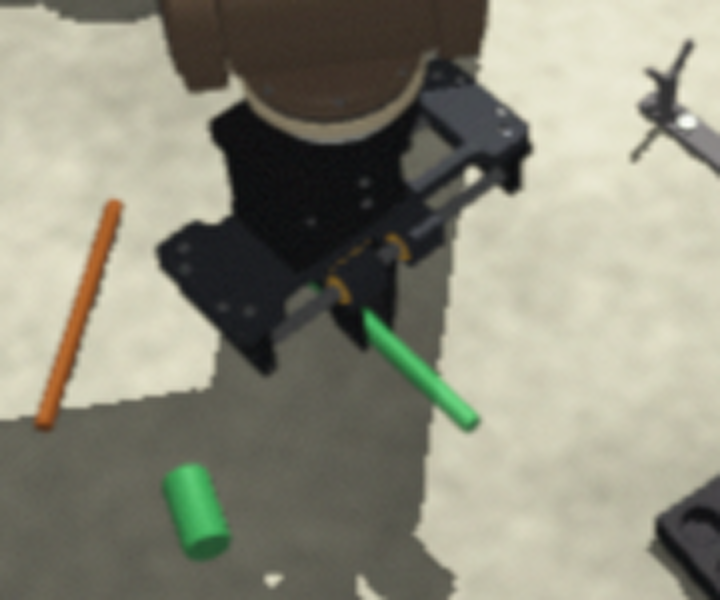

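Request:
move_arm(
  rows=[
    {"tx": 1.7,"ty": 0,"tz": 0.1,"rx": 0,"ry": 0,"rz": 0,"grip": 0},
    {"tx": 3,"ty": 0,"tz": 0.3,"rx": 0,"ry": 0,"rz": 0,"grip": 0},
    {"tx": 3,"ty": 0,"tz": 0.3,"rx": 0,"ry": 0,"rz": 0,"grip": 0},
    {"tx": 3,"ty": 0,"tz": 0.3,"rx": 0,"ry": 0,"rz": 0,"grip": 0},
    {"tx": 3,"ty": 0,"tz": 0.3,"rx": 0,"ry": 0,"rz": 0,"grip": 0},
    {"tx": 3,"ty": 0,"tz": 0.3,"rx": 0,"ry": 0,"rz": 0,"grip": 0},
    {"tx": 3,"ty": 0,"tz": 0.3,"rx": 0,"ry": 0,"rz": 0,"grip": 0},
    {"tx": 3,"ty": 0,"tz": 0.3,"rx": 0,"ry": 0,"rz": 0,"grip": 0},
    {"tx": 3,"ty": 0,"tz": 0.3,"rx": 0,"ry": 0,"rz": 0,"grip": 0},
    {"tx": 3,"ty": 0,"tz": 0.3,"rx": 0,"ry": 0,"rz": 0,"grip": 0},
  ],
)

```text
t: 30.7
eef_pos: [479.5, 70.7, 168.4]
tcp_rot: [-1.568, -0.0, 1.641]
ft_force: [0.9, -0.9, -1.3]
opening: 0.123
```

Request:
move_arm(
  rows=[
    {"tx": 2,"ty": 0,"tz": 0.2,"rx": 0,"ry": 0,"rz": 0,"grip": 0},
    {"tx": 1,"ty": 0,"tz": 0.1,"rx": 0,"ry": 0,"rz": 0,"grip": 0},
    {"tx": 0,"ty": 0,"tz": 0,"rx": 0,"ry": 0,"rz": 0,"grip": 0},
    {"tx": 0,"ty": 2,"tz": 0,"rx": 0,"ry": 0,"rz": 0,"grip": 0},
    {"tx": 0,"ty": 2,"tz": 0,"rx": 0,"ry": 0,"rz": 0,"grip": 0},
    {"tx": 0,"ty": 1,"tz": 0,"rx": 0,"ry": 0,"rz": 0,"grip": 0},
    {"tx": 0,"ty": 0,"tz": 0,"rx": 0,"ry": 0,"rz": 0,"grip": 0},
    {"tx": 0,"ty": 0,"tz": 0,"rx": 0,"ry": 0,"rz": 0,"grip": 0},
  ],
)

```text
t: 31.37
eef_pos: [475.9, 97.6, 119.2]
tcp_rot: [-1.569, -0.0, 1.639]
ft_force: [-0.1, -0.3, 0.5]
opening: 0.12
```

```bash
python3 - <<'E'
from h import *
go(476.3,98.5,62,94)
p=env.state()['eef_pos']; chk('12',p[0],p[1],p[2]-14,'e12')
E
```

```text
t 31.37 pos [475.9  97.6 119.2] rot [-1.569 -0.     1.639] open 0.12 F [-0.1 -0.3  0.5]
turn [-0.002 -0.001  0.   ] then shift cm [ 0.08  5.72 -0.05] |d| 5.7
scene 12 [386. 222.] 175 (array([518.5, 102.9]), 87, 17, 2.1)
```

View pics/e12_scene.png

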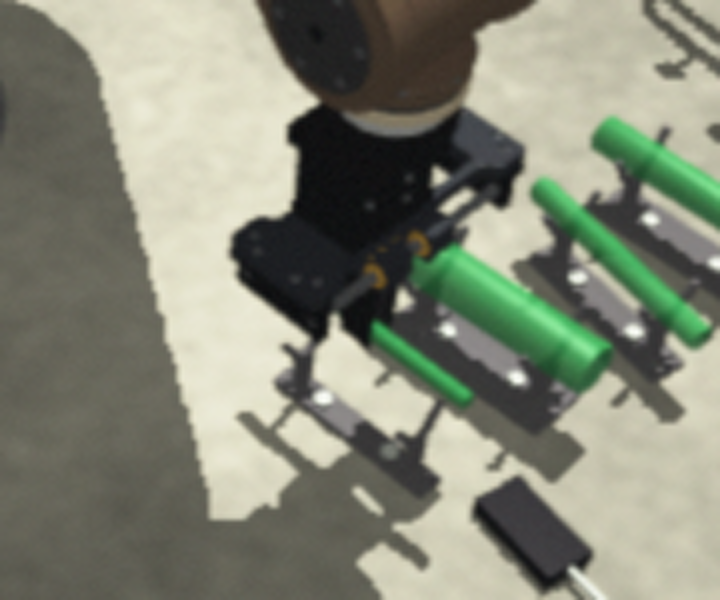

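View pics/e12_top.png

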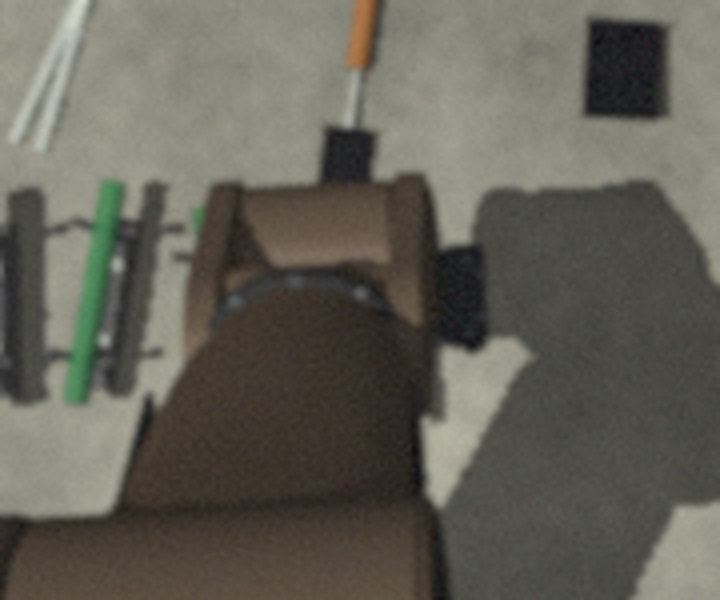

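Request:
move_arm(
  rows=[
    {"tx": 0.0,"ty": 1,"tz": 0,"rx": 0,"ry": 0,"rz": 0,"grip": 0},
    {"tx": 0,"ty": 1,"tz": 0,"rx": 0,"ry": 0,"rz": 0,"grip": 0},
    {"tx": 0,"ty": 1,"tz": 0,"rx": 0,"ry": 0,"rz": 0,"grip": 0},
    {"tx": 0,"ty": 1,"tz": 0,"rx": 0,"ry": 0,"rz": 0,"grip": 0},
    {"tx": 0,"ty": 0.6,"tz": 0,"rx": 0,"ry": 0,"rz": 0,"grip": 0},
    {"tx": 0,"ty": 0.3,"tz": 0,"rx": 0,"ry": 0,"rz": 0,"grip": 0},
    {"tx": 0,"ty": 0,"tz": 0,"rx": 0,"ry": 0,"rz": 0,"grip": 0},
    {"tx": 0,"ty": 0,"tz": 0,"rx": 0,"ry": 0,"rz": 0,"grip": 0},
  ],
)

```text
t: 32.13
eef_pos: [476.1, 98.5, 70.8]
tcp_rot: [-1.571, -0.0, 1.64]
ft_force: [-0.5, 0.4, -0.5]
opening: 0.118
```

```bash
python3 - <<'E'
from h import *
go(476.3,98.3,61.3,94)
p=env.state()['eef_pos']; chk('12',p[0],p[1],p[2]-13,'f12')
E
```

```text
t 32.13 pos [476.1  98.5  70.8] rot [-1.571 -0.     1.64 ] open 0.118 F [-0.5  0.4 -0.5]
turn [ 0.    -0.001  0.   ] then shift cm [-0.02  0.95 -0.02] |d| 1.0
scene 12 [394. 196.] 40 (array([438. , 215.4]), 31, 13, -78.0)
scene 12 [384. 235.] 130 (array([518.9, 102.2]), 86, 16, 2.4)
```

View pics/f12_scene.png

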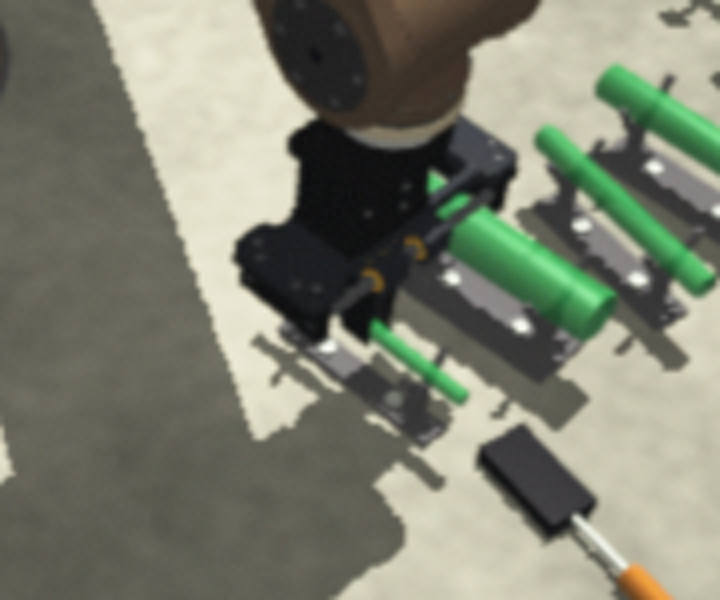

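Rod 12 at crop (420,360) lines up between the fork horns. Lower the rest slowly.

Request:
move_arm(
  rows=[
    {"tx": 0.0,"ty": 0.3,"tz": 0,"rx": 0,"ry": 0,"rz": 0,"grip": 0},
    {"tx": 0,"ty": 0.2,"tz": 0,"rx": 0,"ry": 0,"rz": 0,"grip": 0},
    {"tx": 0,"ty": 0.2,"tz": 0,"rx": 0,"ry": 0,"rz": 0,"grip": 0},
    {"tx": 0,"ty": 0.1,"tz": 0,"rx": 0,"ry": 0,"rz": 0,"grip": 0},
    {"tx": 0,"ty": 0,"tz": 0,"rx": 0,"ry": 0,"rz": 0,"grip": 0},
    {"tx": 0,"ty": 0,"tz": 0,"rx": 0,"ry": 0,"rz": 0,"grip": 0},
  ],
)

```text
t: 32.73
eef_pos: [476.0, 98.4, 62.6]
tcp_rot: [-1.571, -0.0, 1.64]
ft_force: [-0.1, 0.1, 0.2]
opening: 0.123
```

Request:
move_arm(
  rows=[
    {"tx": 0.0,"ty": 0.1,"tz": 0,"rx": 0,"ry": 0,"rz": 0,"grip": 0},
    {"tx": 0,"ty": 0,"tz": 0,"rx": 0,"ry": 0,"rz": 0,"grip": 0},
    {"tx": 0,"ty": 0,"tz": 0,"rx": 0,"ry": 0,"rz": 0,"grip": 0},
  ],
)

```text
t: 32.98
eef_pos: [476.1, 98.5, 61.7]
tcp_rot: [-1.571, -0.0, 1.64]
ft_force: [0.4, 0.1, 1.0]
opening: 0.119
```

Within about half a millimetre of seated; release.

Request:
move_arm(
  rows=[
    {"tx": 0,"ty": 0,"tz": 0,"rx": 0,"ry": 0,"rz": 0,"grip": 15},
    {"tx": 0,"ty": 0,"tz": 0,"rx": 0,"ry": 0,"rz": 0,"grip": 22},
    {"tx": 0,"ty": 0,"tz": 0,"rx": 0,"ry": 0,"rz": 0,"grip": 32},
    {"tx": 0,"ty": 0,"tz": 0,"rx": 0,"ry": 0,"rz": 0,"grip": 40},
    {"tx": 0,"ty": 0,"tz": 0,"rx": 0,"ry": 0,"rz": 0,"grip": 40},
    {"tx": 0,"ty": 0,"tz": 0,"rx": 0,"ry": 0,"rz": 0,"grip": 40},
    {"tx": 0,"ty": -2,"tz": 0,"rx": 0,"ry": 0,"rz": 0,"grip": 40},
    {"tx": 0,"ty": -3,"tz": 0,"rx": 0,"ry": 0,"rz": 0,"grip": 40},
    {"tx": 0,"ty": -3,"tz": 0,"rx": 0,"ry": 0,"rz": 0,"grip": 40},
    {"tx": 0,"ty": -3,"tz": 0,"rx": 0,"ry": 0,"rz": 0,"grip": 40},
  ],
)

```text
t: 33.82
eef_pos: [475.6, 98.4, 172.8]
tcp_rot: [-1.57, -0.0, 1.64]
ft_force: [0.3, 0.5, 0.5]
opening: 0.396
```

Request:
move_arm(
  rows=[
    {"tx": -3,"ty": -2,"tz": 0,"rx": 0,"ry": 0,"rz": 0,"grip": 40},
    {"tx": -3,"ty": 0,"tz": 0,"rx": 0,"ry": 0,"rz": 0,"grip": 40},
    {"tx": -3,"ty": 0,"tz": 0,"rx": 0,"ry": 0,"rz": 0,"grip": 40},
    {"tx": -3,"ty": 0,"tz": 0,"rx": 0,"ry": 0,"rz": 0,"grip": 40},
    {"tx": -3,"ty": 0,"tz": 0,"rx": 0,"ry": 0,"rz": 0,"grip": 40},
    {"tx": -3,"ty": 0,"tz": 0,"rx": 0,"ry": 0,"rz": 0,"grip": 40},
    {"tx": -3,"ty": 0,"tz": 0,"rx": 0,"ry": 0,"rz": 0,"grip": 40},
    {"tx": -3,"ty": 0,"tz": 0,"rx": 0,"ry": 0,"rz": 0,"grip": 40},
    {"tx": -3,"ty": 0,"tz": 0,"rx": 0,"ry": 0,"rz": 0,"grip": 40},
    {"tx": 0,"ty": 0,"tz": 0,"rx": 0,"ry": 0,"rz": 0,"grip": 40},
  ],
)

```text
t: 34.65
eef_pos: [495.0, -175.1, 191.5]
tcp_rot: [-1.572, 0.001, 1.637]
ft_force: [-1.1, -0.1, -0.5]
opening: 0.402
```

```bash
python3 - <<'E'
from h import *
R={'12':(476.3,99,48),'20':(506.4,306,52),'28':(499.6,395,56),'38':(485,206,62),'off28':(488,-319,14),'off20':(698,-292,10)}
for n in ("scene","top"):
    p,d=env.read_camera(n); C=cloud(n,d); k,l,s,c=greencomps(p); cv2.imwrite(f"pics/fin_{n}.png",p)
    for name,(x,y,z) in R.items():
        u,v=proj(n,[[x,y,z]])[0]; i=l[int(v)-2:int(v)+3,int(u)-2:int(u)+3].max()
        if i: print(n,name,s[i,4],rodfit(n,np.argwhere(l==i)[:,::-1],z),"top z med",np.percentile(C[l==i][:,2],[50,90]).round(1))
p=cv2.imread("pics/fin_scene.png"); cv2.imwrite("pics/fin_c.png",cv2.resize(p[140:290,330:490],None,fx=4,fy=4,interpolation=2))
E
```

```text
scene 12 240 (array([476.4,  99.5]), 168, 15, 4.1) top z med [54. 57.]
scene 20 429 (array([506.3, 309. ]), 175, 26, -7.3) top z med [60.8 64.7]
scene 28 577 (array([497.5, 397.2]), 176, 40, 4.0) top z med [68.1 72.7]
scene 38 891 (array([485.1, 207.2]), 182, 50, 6.5) top z med [77.8 82.8]
scene off28 285 (array([ 489.7, -317. ]), 63, 28, -16.5) top z med [26.  29.3]
scene off20 203 (array([ 697.5, -291.8]), 49, 20, -28.7) top z med [18.8 21.6]
top 12 161 (array([478.2,  98.4]), 158, 12, 4.5) top z med [54.2 59.2]
top 20 293 (array([506.7, 305. ]), 164, 19, -7.5) top z med [61.5 67.2]
top 28 473 (array([499.1, 393.7]), 167, 27, 4.6) top z med [69.  73.7]
top 38 487 (array([508.6, 206.1]), 127, 37, 6.9) top z med [78.9 83.9]
top off28 125 (array([ 488.5, -319.4]), 53, 25, -17.9) top z med [ 27.6 182.2]
top off20 67 (array([ 695.1, -293.3]), 43, 16, -29.4) top z med [18.5 23.7]
```

View pics/fin_c.png

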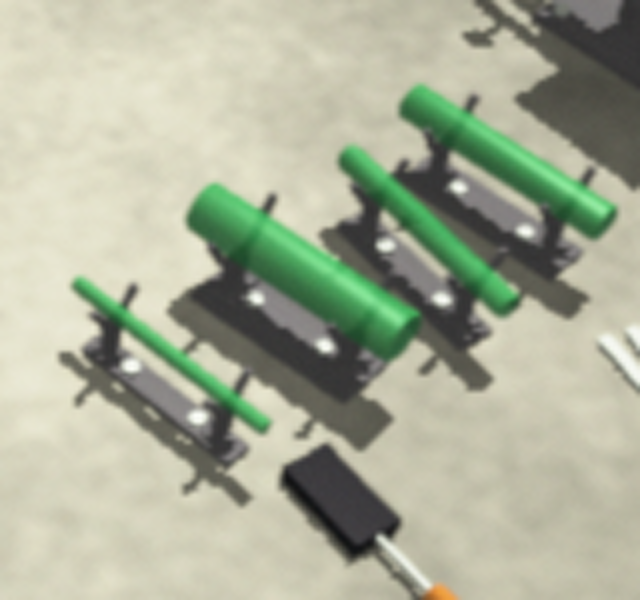

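View pics/fin_top.png

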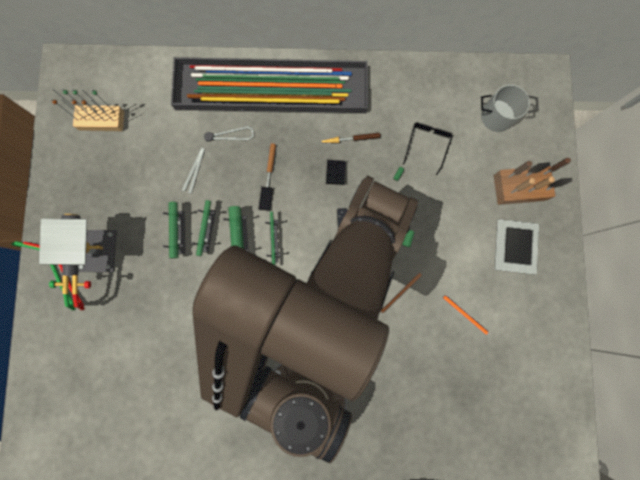

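```bash
python3 -c "
from h import *
print(env.job_done())"
```

```text
the job is handed in; nothing more can be done
None
```

All four long green rods are on the rests of their own size, and I handed the job in at about 35 s of the 115 s allowed. I gripped each rod at its middle, carried it over level, and lowered it until the force reading showed contact (12 mm: about 0.5 mm above the calculated seat). Then I released it.

| Rod | Horizontal offset from rest centre | Rod angle against rest angle | Height of rod top, measured / expected |
|---|---|---|---|
| 12 mm | under 3 mm | within 0.5° | 54 / 54 mm |
| 20 mm | under 3 mm | within 0.5° | 61 / 62 mm |
| 28 mm | under 3 mm | within about 1° | 68–69 / 70 mm |
| 38 mm | about 1 mm (scene camera only) | within 1° | 78–79 / 81 mm |

- **Offcuts:** both are where they started, to within 2 mm.
- **Camera disagreement:** the two cameras differ by 1–4 mm in y, mostly from calibration, so I aimed between them.
- **38 mm rod:** the arm hid part of it from the top camera. That view read its centre about 23 mm off in x, so I relied on the scene camera, which saw the whole rod.
- **Early refusal:** the first two move calls were refused because rows lacked some keys, and nothing moved. Later rows all listed every key.

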